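# Change the dish on the viewing stand

### The arm

A 6-joint arm with a two-finger parallel gripper is mounted at the origin on a cart in front of the work surface, level with it; the furniture and walls round the work are solid. World frame = base frame: x ahead of the robot, y to its left, z up, the work surface at z = 0. Lengths are in m, angles in rad, forces in N, time in s.
With the tool pointing down it reaches from about 0.275 to 0.725 m from the base axis. Payload 15.9 kg.
Tool frame: the origin (TCP) lies midway between the tips of the shut fingers; the grasp point (between the pads) lies 19 mm behind it; z points along the fingers, x is the direction in which the jaws open and shut, and the axes are right-handed (so a half turn about z gives the same grasp; the last joint's range is limited). The gripper opens to 85 mm and grips with 20 to 120 N. Pads are 22 mm wide; open, the fingers measure 114 mm over their backs; the gripper's body (76 mm by 85 mm) begins 54 mm behind the grasp point. The pads swing forward as they close: fully open they stand 13 mm farther back than shut.
Start: joints at [1.148, 0.213, -0.034, 1.323, 0, 1.571], TCP at [0.205, 0.456, 0.231] pointing down, gripper open.
Joint ranges: [-2.98, 2.98], [-0.74, 1.72], [-1.14, 1.35], [-2.1, 2.04], [-1.57, 1.44], [-3.14, 3.14]. Speed limits (rad/s): [1.89, 1.89, 2.39, 2.57, 3.14, 3.14].

### API

Orientations are given as a unit quaternion [x, y, z, w].
In Python, from station import arm gives the robot as it stands.
- The arm moves only by the tool arm_command, never from a script. Its arguments are lists of equal length, an entry for each row: "offset": the shift along the tool's x, y, z in m, a list of three; "rotation": the turn, a rotation vector about the tool's x, y, z in units of 5 degrees (1.0 is 5 degrees), a list of three; "grip": the closure, from 0 (fully open) to 1 (shut). A call has 1 to 20 rows; each row is the pose to reach, as a shift and turn from the pose measured when the call began, along the tool's axes at that moment; what a row does not reach only later rows make up. A row lasts 1/10 s, in which the tool goes at most 50 mm and 8.59 degrees, less where a joint would pass 70% of its speed; a pose out of reach is approached as far as the arm can. A call with a gripper value outside its range is refused whole. The fingers move at their own pace and stop on an object; the grip force is fixed at half the most. Time passes only in rows, so rows that repeat a pose let the fingers close. It gives the time, the measured TCP pose, the force and the opening at its end, in the units of the state.
- arm.observe(): the state, without advancing time (a new reading comes with each control period).
- arm.grab_frame(name): name is "side" or "top"; returns the picture (480x640x3 uint8, red, green, blue); there is no depth.
- arm.camera_params(name): a dict with "K" (3x3 intrinsics, pixels), "cam_to_world" (4x4, takes a point from camera to world coordinates). Camera axes: x right, y down, z forward; pixel columns grow to the right and rows downward; lengths in m; the calibration is good to about 2 mm. A picture is of the moment at which its call begins. camera_params takes no time and is no camera call.
- arm.sign_off(): hands the job in, once; it reports no verdict.
The state is a dict: "time_s": time; "joints": joint angles; "joint_velocities": joint speeds; "effort": joint torques, N m; "eef_pos": TCP position; "ee_rot": TCP orientation; "ft_force": force on the tool from outside, world axes, zero at the start; "wrist_torque": the same for the moment, N m; "grip_width": finger opening in m.
Only numpy, scipy, OpenCV 4.12 (cv2) and the standard library are available. Lean on these libraries where they do the work, as an engineer would, in place of code of your own. Each camera call takes 0.05 s, during which the arm holds its last target.

### The job

Take the petri dish off the sloping viewing stand and lay it level on the middle of the two bars of the raised rest. Then set the other petri dish, the one lying flat near the front edge of the worktop, on the viewing stand in its place: lying flat on the sloping face, in the middle, and resting against both stop pins. Let go of both dishes, never stand or turn a dish on its edge, and leave everything else where it is.

Things in the scene. Friction and masses are not known exactly. Their poses are not given: they have to be found in the camera images.
- dish_on_stand: The closed petri dish that starts on the viewing stand: a flat round disc, 61 mm in diameter and 15 mm thick, clear with a pinkish filling, 0.03 kg give or take 30 percent; same look as the other dish. Origin: centre of its underside; z: its axis, out of its lid.
- dish_on_bench: The other closed petri dish, same size, weight and look (61 mm in diameter, 15 mm thick), starting flat on the worktop near its front edge. Origin: centre of its underside; z: its axis, out of its lid.
- stand: The viewing stand, fixed: dark foot plate 100 x 84 x 8 mm, slim 34 mm wide column, on top a narrow sloping aluminium face with two upright steel stop pins at its low edge, 6 mm thick, 9 mm proud of the face, 32 mm apart. Origin: on the worktop, under the seat point (85 mm up). z is up; -x points level, down the slope (roughly to the robot's left).
- stand_face: The stand's sloping face, at 30 degrees to level: plate 44 mm wide (y; narrower than a dish, fingers pass beside it), 64 mm long (x -37 to +27 mm), 6 mm thick. Origin: seat point on its upper surface, where the centre of a dish's underside lies when flat and touching both stop pins (centres at x -29.6, y +16 and -16 mm). z: square out of the face; x: up the slope; y: level, across.
- rest: The raised rest, fixed: two level round steel bars, 8 mm thick, 76 mm long along its x axis, at y = +16 and -16 mm, tops 60 mm above the worktop, on wire legs over a dark foot plate 96 x 60 x 7 mm. Origin: on the worktop under the middle. A dish is wider than the pair of bars, so fingers closing along y pass outside them.
- rest_top (a point): The point midway between the two bars of the rest and midway along them, level with their tops: the centre of a dish's underside belongs here.
- timer: A bystander: white bench timer lying on its back, 72 x 66 x 18 mm, loose. Origin: centre of its underside.
- tape_roll: A bystander: roll of tape lying flat, 103 mm in diameter, 25 mm high, loose. Origin: centre of its underside.
- saline: A bystander: white bottle with a green cap, 56 mm in diameter, 168 mm tall, loose. Origin: centre of its underside.
- beaker_s: A bystander: small clear beaker, 52 mm in diameter, 61 mm tall, loose. Origin: centre of its underside.
- marker_blue: A bystander: marker pen lying on its side, 14 mm thick, 130 mm long along its y axis, loose. Origin: centre of its underside.
- scissors: A bystander: scissors with red handles lying flat, 87 x 199 x 9 mm (x, y, z), loose. Origin: centre of its underside.
There are look-alikes about, which are no part of the job. What is shaped like the dish_on_bench but red is not meant.

How it is judged:
By the outcome, as a careful person would: the job done as asked, in the order asked, and still so for the second after the job is handed in, with the robot touching nothing.
It also fails if it takes over 64 s, if anything falls off the work surface, if the arm or the gripper's body presses on something with over 40 N, if the wrist force passes 120 N, or if a joint passes its speed limit or range.

## Working session

There is one attempt and no reset: what is moved stays moved. The work goes in short steps, Python scripts to look and compute and a tool call to move; the robot and the scene stay as the last step left them, time stands still between calls to the robot, and variables do not carry over. Pictures are saved under pics/ and viewed, and the job is handed in when it is done.

Besides the shell and the picture viewer there is one more tool, called after ">>>" as name(argument=value, ...) on one line, values as JSON. arm_command: Moves the arm, as the interface text tells. Its arguments: {"type":"object","properties":{"offset":{"type":"array"},"rotation":{"type":"array"},"grip":{"type":"array"}},"required":["offset","rotation","grip"]}

```bash
mkdir -p pics; ls; python3 - <<'E'
from station import arm
import cv2, numpy as np
np.set_printoptions(precision=4,suppress=True)
s=arm.observe(); print(s)
for n in ("side","top"):
    f=arm.grab_frame(n); cv2.imwrite(f"pics/{n}0.png",f[:,:,::-1])
    p=arm.camera_params(n); print(n,p["K"],p["cam_to_world"])
E
```

```text
pics
{'time_s': 0.0, 'joints': array([ 1.148 ,  0.2134, -0.035 ,  1.3235, -0.    ,  1.5708]), 'joint_velocities': array([-0.0002, -0.0001, -0.    ,  0.0012,  0.001 ,  0.0009]), 'effort': array([ -0.0026, -68.6171,  48.712 ,   0.0174,  -0.0001,  -0.    ]), 'eef_pos': array([0.205 , 0.4557, 0.2308]), 'ee_rot': array([ 0.8397,  0.543 , -0.0005,  0.0003]), 'ft_force': array([-0.4936, -0.2919,  0.4439]), 'wrist_torque': array([-0.052 ,  0.0212, -0.0016]), 'grip_width': 0.08553140415533614}
side [[436.6181   0.     320.7669]
 [  0.     436.6181 242.7284]
 [  0.       0.       1.    ]] [[-0.9775 -0.14    0.1578  0.3384]
 [-0.2106  0.6044 -0.7683  1.1199]
 [ 0.0122 -0.7843 -0.6203  0.9184]
 [ 0.      0.      0.      1.    ]]
top [[552.2021   0.     313.6816]
 [  0.     552.2021 248.0354]
 [  0.       0.       1.    ]] [[ 0.3555 -0.8902  0.285   0.0702]
 [-0.9347 -0.3382  0.1095 -0.1374]
 [-0.0011 -0.3053 -0.9523  1.719 ]
 [ 0.      0.      0.      1.    ]]
```

View pics/side0.png

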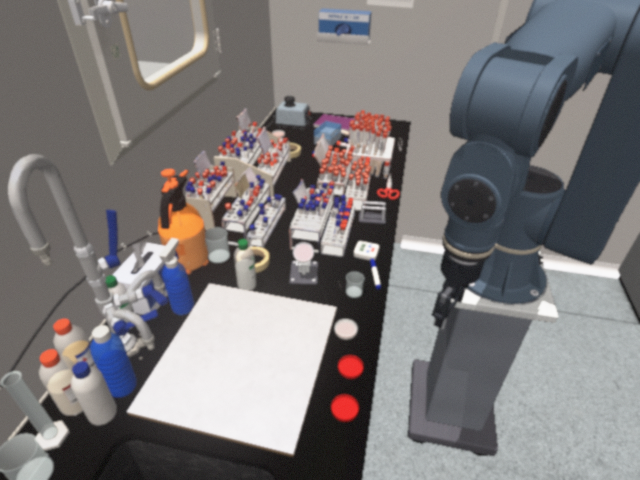

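View pics/top0.png

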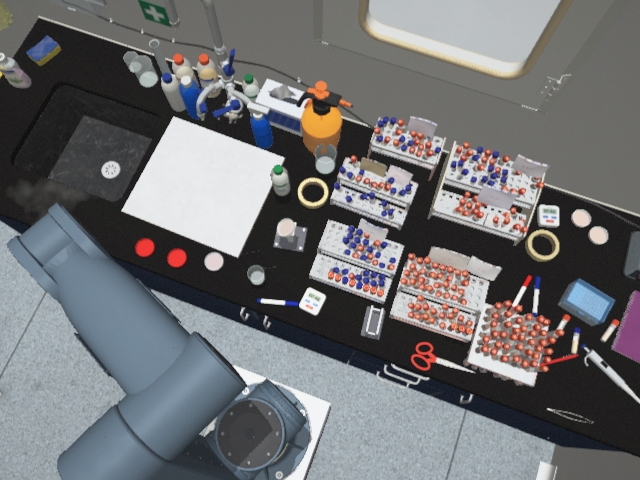

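In the side view, the stand with its dish is at (303,255), the pink-white dish near the front edge at (346,328), the rest at (372,212), and two red discs at (350,366) and (345,408). In the top view these are at (290,230), (214,261) and (373,320), with the red discs at (145,247) and (177,258). The pale discs at top (581,217) and (598,235) are far to the right and not near the front edge. The pale disc at (214,261) therefore fits dish_on_bench. I'll confirm that in crops.

```bash
cat > h.py <<'E'
import cv2, numpy as np
np.set_printoptions(precision=4,suppress=True)
from station import arm
P={n:arm.camera_params(n) for n in("side","top")}
def ray(n,uv):
    p=P[n];T=np.array(p["cam_to_world"]);d=T[:3,:3]@np.linalg.solve(np.array(p["K"]),[uv[0],uv[1],1.]);return T[:3,3],d/np.linalg.norm(d)
def onz(n,uv,z):
    o,d=ray(n,uv);return o+d*(z-o[2])/d[2]
def tri(uvs,uvt):
    o1,d1=ray("side",uvs);o2,d2=ray("top",uvt)
    A=np.stack([d1,-d2],1);t=np.linalg.lstsq(A,o2-o1,rcond=None)[0]
    a=o1+t[0]*d1;b=o2+t[1]*d2;return (a+b)/2,np.linalg.norm(a-b)
def proj(n,X):
    p=P[n];T=np.linalg.inv(np.array(p["cam_to_world"]));c=T[:3,:3]@np.array(X)+T[:3,3];q=np.array(p["K"])@c;return q[:2]/q[2]
def crop(src,out,x,y,w,h,k):
    im=cv2.imread(src)[y:y+h,x:x+w];cv2.imwrite(out,cv2.resize(im,None,fx=k,fy=k,interpolation=cv2.INTER_NEAREST))
E
python3 - <<'E'
from h import *
a=cv2.imread("pics/side0.png");b=cv2.imread("pics/top0.png")
crop("pics/side0.png","pics/a1.png",265,190,130,160,4)
im=lambda i,x,y,w,h:cv2.resize(i[y:y+h,x:x+w],None,fx=4,fy=4,interpolation=cv2.INTER_NEAREST)
crop("pics/top0.png","pics/a2.png",195,200,200,140,4)
for n,uv in (("top",(214,261)),("side",(346,328)),("top",(290,227)),("side",(303,252)),("top",(373,320)),("side",(372,212))): print(n,uv,onz(n,uv,0.015))
print(tri((346,328),(214,261)),tri((303,252),(288,227)))
E
```

```text
top (214, 261) [0.4253 0.3427 0.015 ]
side (346, 328) [0.4249 0.3454 0.015 ]
top (290, 227) [0.6202 0.1569 0.015 ]
side (303, 252) [0.6143 0.0613 0.015 ]
top (373, 320) [ 0.4259 -0.1975  0.015 ]
side (372, 212) [ 0.4233 -0.2193  0.015 ]
(array([0.4254, 0.3434, 0.0127]), np.float64(0.0005911875414419841)) (array([0.5923, 0.1497, 0.0907]), np.float64(0.0023050005979160545))
```

View pics/a1.png

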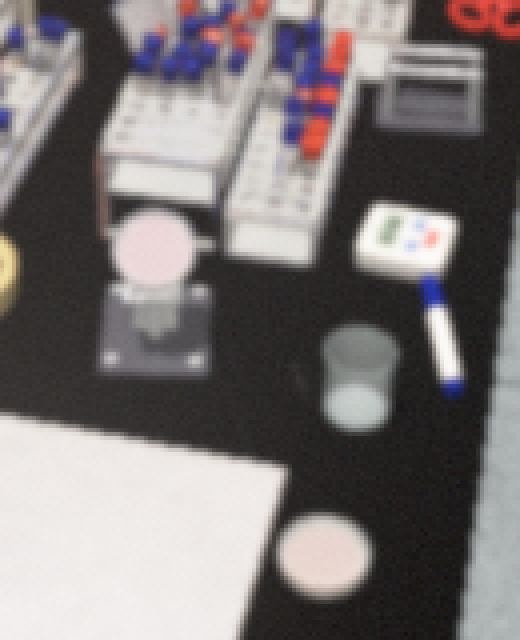

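View pics/a2.png

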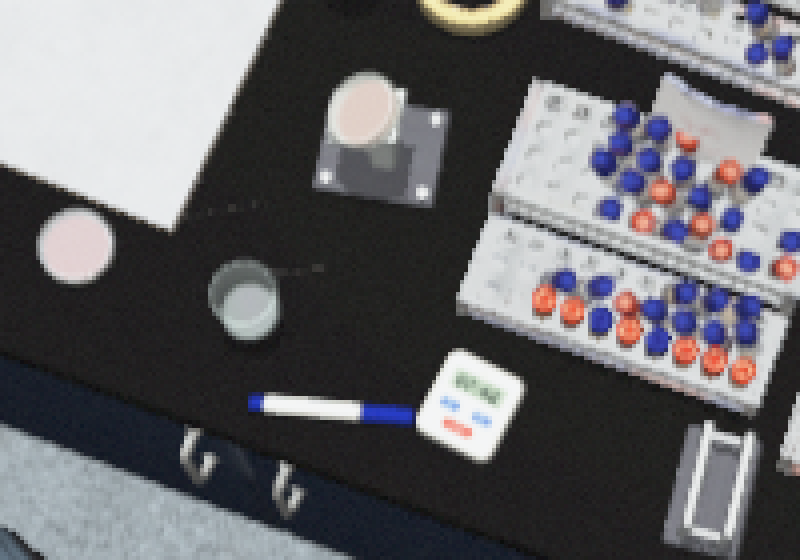

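```bash
python3 - <<'E'
from h import *
S=cv2.imread("pics/side0.png");T=cv2.imread("pics/top0.png")
def show(i,x,y,w,h,k,o):
    c=cv2.resize(i[y:y+h,x:x+w],None,fx=k,fy=k,interpolation=cv2.INTER_CUBIC)
    for j in range(0,w,10):
        cv2.putText(c,str(x+j),(j*k,8),0,.33,(0,255,255),1); cv2.line(c,(j*k+k//2,10),(j*k+k//2,14),(0,255,255),1)
    for j in range(0,h,10):
        cv2.putText(c,str(y+j),(0,j*k+k//2),0,.33,(0,255,255),1)
    return c
a=[show(S,280,230,50,60,7,0),show(T,265,210,50,60,7,0)]
cv2.imwrite("pics/b1.png",np.hstack(a))
a=[show(S,350,195,50,40,8,0),show(T,355,300,40,40,8,0)]
cv2.imwrite("pics/b2.png",np.hstack(a))
E
```

```text
(no output)
```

View pics/b1.png

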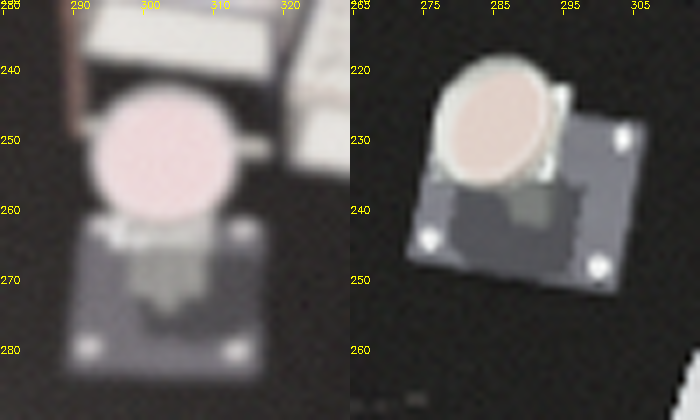

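View pics/b2.png

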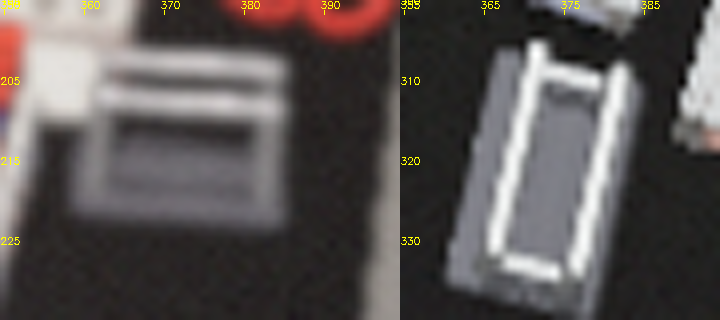

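```bash
cat > m.py <<'E'
from h import *
S=cv2.imread("pics/side0.png");T=cv2.imread("pics/top0.png")
def blob(i,x,y,w,h,f):
    c=i[y:y+h,x:x+w].astype(np.int32); m=f(c).astype(np.uint8)
    n,l,st,ce=cv2.connectedComponentsWithStats(m,connectivity=4); k=1+np.argmax(st[1:,4])
    mk=(l==k).astype(np.uint8); cs,_=cv2.findContours(mk,0,2); ct=max(cs,key=cv2.contourArea)
    return ce[k]+[x,y],st[k],cv2.fitEllipse(ct),(ct.reshape(-1,2)+[x,y])
pink=lambda c:(c[...,2]-c[...,1]>10)&(c[...,2]>140)
bright=lambda c:(c.min(-1)>110)
bs=blob(S,330,315,32,28,bright);bt=blob(T,203,250,23,24,bright)
for b in (bs,bt): print(b[0],b[1],b[2][1])
print("bench body centre",tri(bs[0],bt[0]))
ps=blob(S,287,240,32,24,pink);pt=blob(T,273,215,25,25,pink)
for b in (ps,pt): print(b[0],b[1],b[2])
print("stand pink centre",tri(ps[0],pt[0]))
qs=blob(S,330,315,32,28,pink);qt=blob(T,203,250,23,24,pink)
for b in (qs,qt): print(b[0],b[1],b[2])
print("bench pink centre",tri(qs[0],qt[0]))
# plate
c=[onz("top",p,.008) for p in [(307.6,227.4),(303.3,251.7),(272.9,247.1)]]
print(c,[np.linalg.norm(c[i+1]-c[i]) for i in (0,1)])
sc=[onz("top",p,.009) for p in [(304,229.6),(300.6,248),(276.4,244)]];print("screws",sc)
e=c[2]-c[1];e2=c[1]-c[0];print("dirs deg",np.degrees(np.arctan2(e[1],e[0])),np.degrees(np.arctan2(e2[1],e2[0])))
e=sc[2]-sc[1];e2=sc[1]-sc[0];print("screw dirs deg",np.degrees(np.arctan2(e[1],e[0])),np.degrees(np.arctan2(e2[1],e2[0])))
print("plate centre",(c[0]+c[2])/2,(sc[0]+sc[2])/2)
ss=[onz("side",p,.009) for p in [(292.5,279.7),(313.7,280),(314.5,262.8)]];print("side screws",ss)
# rest bars: ends in top
B=[(372.0,305.5),(366.2,331.5),(382.0,308),(377,334)]
r=[onz("top",p,.060) for p in B];print(r,np.linalg.norm(r[0]-r[1]),np.linalg.norm(r[2]-r[3]),sum(r)/4)
for i in (0,2):
    e=r[i]-r[i+1];print(np.degrees(np.arctan2(e[1],e[0])))
E
python3 m.py
```

```text
[345.4766 328.3307] [  4   4  24  20 384] (19.92753028869629, 23.01808738708496)
[213.4536 260.9863] [  1   2  20  19 291] (18.221664428710938, 18.804855346679688)
bench body centre (array([0.4257, 0.345 , 0.0127]), np.float64(0.0011569150461270049))
[303.0833 252.4493] [  7   4  19  18 276] ((16.100318908691406, 12.439129829406738), (17.393598556518555, 18.652360916137695), 90.9896469116211)
[285.5682 227.4167] [  7   6  12  15 132] ((12.600356101989746, 12.288926124572754), (10.051779747009277, 15.577393531799316), 31.692060470581055)
stand pink centre (array([0.589 , 0.1558, 0.0938]), np.float64(0.000839197158131676))
[345.3978 329.7133] [  6   7  21  17 279] ((15.23359203338623, 14.677949905395508), (16.139375686645508, 20.555673599243164), 93.42964935302734)
[213.6374 261.3901] [  3   5  16  14 182] ((10.632308006286621, 11.275884628295898), (14.026962280273438, 15.129498481750488), 86.69027709960938)
bench pink centre (array([0.4257, 0.3454, 0.0075]), np.float64(0.0010213044087597554))
[array([0.6418, 0.1034, 0.008 ]), array([0.5585, 0.0864, 0.008 ]), array([0.538 , 0.1846, 0.008 ])] [np.float64(0.08496378171598948), np.float64(0.10031026516591723)]
screws [array([0.6301, 0.1116, 0.009 ]), array([0.5669, 0.0991, 0.009 ]), array([0.5516, 0.1778, 0.009 ])]
dirs deg 101.8008827082706 -168.44337983174847
screw dirs deg 100.96745304574327 -168.75571275310247
plate centre [0.5899 0.144  0.008 ] [0.5908 0.1447 0.009 ]
side screws [array([0.6152, 0.1893, 0.009 ]), array([0.5523, 0.1762, 0.009 ]), array([0.5676, 0.0983, 0.009 ])]
[array([ 0.4577, -0.1785,  0.06  ]), array([ 0.3762, -0.1881,  0.06  ]), array([ 0.4612, -0.2095,  0.06  ]), array([ 0.3807, -0.2209,  0.06  ])] 0.08197274852322381 0.08129131555833112 [ 0.4189 -0.1993  0.06  ]
6.692116786133738
8.019031220485422
```

```bash
cat >> h.py <<'E'
from scipy.spatial.transform import Rotation as R
def pose(x,y,yaw_deg,tilt=None):
    pass
def plan(p,Rt):
    s=arm.observe();R0=R.from_quat(s["ee_rot"]);d=np.array(p)-s["eef_pos"]
    print("t %.2f"%s["time_s"],"at",s["eef_pos"],"j",s["joints"],"w %.4f"%s["grip_width"],"F",s["ft_force"])
    print("offset",R0.inv().apply(d),"rot",np.degrees((R0.inv()*Rt).as_rotvec())/5, "dist",np.linalg.norm(d))
def frame(x,z):
    z=np.array(z)/np.linalg.norm(z);x=np.array(x)-np.dot(x,z)*z;x/=np.linalg.norm(x);return R.from_matrix(np.stack([x,np.cross(z,x),z],1))
def yaw(a): a=np.radians(a);return np.array([np.cos(a),np.sin(a),0])
# stand
SY=11.3; seat=np.array([.5895,.1523,.085]); down=-yaw(SY-90) ; up=yaw(SY-90)
n=0.5*down+np.array([0,0,np.sqrt(.75)])
Rs=frame(yaw(SY),-n)
E
python3 - <<'E'
from h import *
print("n",n,"down",down)
# rest bars, two views
for a,b in (((362.5,207.3),(372.2,306.2)),((385.6,208.1),(366.4,331)),((362.5,202.8),(382,309)),((385.6,203.5),(377,333.5))): print(tri(a,b))
print("saline cap",tri((243,243),(278,170)),"rack corners",[onz("top",(x,y),.07) for x,y in((318,256),(330,222),(310,270))])
print("beaker",onz("top",(256,268),.06))
plan(seat+.09*n,Rs)
E
```

```text
n [-0.098   0.4903  0.866 ] down [-0.1959  0.9806 -0.    ]
(array([ 0.4563, -0.1799,  0.0564]), np.float64(0.0006560534659193348))
(array([ 0.3765, -0.188 ,  0.0603]), np.float64(0.002703381719740063))
(array([ 0.4598, -0.2108,  0.055 ]), np.float64(0.0007880585174969581))
(array([ 0.3801, -0.2202,  0.0589]), np.float64(0.004245878179242348))
saline cap (array([0.7372, 0.2357, 0.1632]), np.float64(0.006205383556984754)) rack corners [array([0.544 , 0.0303, 0.07  ]), array([0.6634, 0.0346, 0.07  ]), array([0.4928, 0.0375, 0.07  ])]
beaker [0.4416 0.1983 0.06  ]
t 0.10 at [0.205  0.4557 0.2309] j [ 1.148   0.2133 -0.035   1.3235  0.      1.5708] w 0.0856 F [ 0.6462 -0.0692 -0.4242]
offset [-0.0822  0.449   0.068 ] rot [-5.5318 -2.8401 10.6398] dist 0.461476707467219
```

>>> arm_command(offset=[[-0.02, 0.11, 0.017], [-0.041, 0.225, 0.034], [-0.041, 0.225, 0.034], [-0.062, 0.337, 0.051], [-0.062, 0.337, 0.051], [-0.082, 0.449, 0.068], [-0.082, 0.449, 0.068], [-0.082, 0.449, 0.068], [-0.082, 0.449, 0.068], [-0.082, 0.449, 0.068], [-0.082, 0.449, 0.068], [-0.082, 0.449, 0.068], [-0.082, 0.449, 0.068], [-0.082, 0.449, 0.068], [-0.082, 0.449, 0.068], [-0.082, 0.449, 0.068]], rotation=[[-1, -0.5, 2], [-2.8, -1.4, 5.3], [-2.8, -1.4, 5.3], [-4, -2, 8], [-4, -2, 8], [-5.53, -2.84, 10.64], [-5.53, -2.84, 10.64], [-5.53, -2.84, 10.64], [-5.53, -2.84, 10.64], [-5.53, -2.84, 10.64], [-5.53, -2.84, 10.64], [-5.53, -2.84, 10.64], [-5.53, -2.84, 10.64], [-5.53, -2.84, 10.64], [-5.53, -2.84, 10.64], [-5.53, -2.84, 10.64]], grip=[0, 0, 0, 0, 0, 0, 0, 0, 0, 0, 0, 0, 0, 0, 0, 0])

```text
time_s: 1.7
eef_pos: [0.5806, 0.1971, 0.1632]
ee_rot: [0.961, 0.095, 0.026, 0.257]
ft_force: [0.5, 0.5, 0.7]
grip_width: 0.0853
```

```bash
python3 - <<'E'
from h import *
plan(seat+.09*n,Rs); plan(seat-.016*n,Rs)
f=arm.grab_frame("side");g=arm.grab_frame("top")
c=[cv2.resize(f[150:300,240:390,::-1],None,fx=2.6,fy=2.6),cv2.resize(g[130:280,215:365,::-1],None,fx=2.6,fy=2.6)]
cv2.imwrite("pics/c1.png",np.hstack(c))
E
```

```text
t 1.70 at [0.5806 0.1971 0.1632] j [ 0.5694  0.6327  0.3089  1.4533 -0.4845  1.9934] w 0.0853 F [0.4581 0.4914 0.6863]
offset [-0.      0.0005  0.0005] rot [-0.0026 -0.0056  0.0061] dist 0.0007020730740164301
t 1.70 at [0.5806 0.1971 0.1632] j [ 0.5694  0.6327  0.3089  1.4533 -0.4845  1.9934] w 0.0853 F [0.4581 0.4914 0.6863]
offset [-0.0001  0.0005  0.1065] rot [-0.0026 -0.0056  0.0061] dist 0.10651618955330514
```

View pics/c1.png

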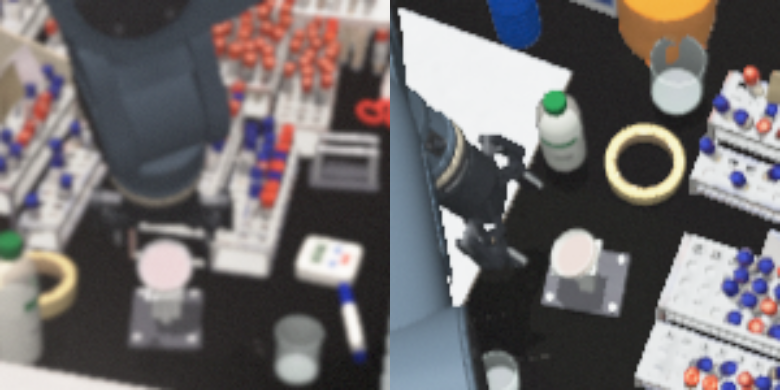

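Both views show the open fingers straddling the dish line, square to the slope. I'll descend along the face normal.

>>> arm_command(offset=[[0, 0, 0.02], [0, 0, 0.04], [0, 0, 0.055], [0, 0, 0.07], [0, 0, 0.08], [0, 0, 0.09], [0, 0, 0.098], [0, 0, 0.106], [0, 0, 0.106], [0, 0, 0.106]], rotation=[[0, 0, 0], [0, 0, 0], [0, 0, 0], [0, 0, 0], [0, 0, 0], [0, 0, 0], [0, 0, 0], [0, 0, 0], [0, 0, 0], [0, 0, 0]], grip=[0, 0, 0, 0, 0, 0, 0, 0, 0, 0])

```text
time_s: 2.8
eef_pos: [0.5911, 0.145, 0.0714]
ee_rot: [0.961, 0.095, 0.026, 0.257]
ft_force: [0.3, 0.1, 0.7]
grip_width: 0.0854
```

```bash
python3 - <<'E'
from h import *
plan(seat-.016*n,Rs)
f=arm.grab_frame("side");g=arm.grab_frame("top")
c=[cv2.resize(f[200:300,250:350,::-1],None,fx=3.9,fy=3.9),cv2.resize(g[170:270,235:335,::-1],None,fx=3.9,fy=3.9)]
cv2.imwrite("pics/c2.png",np.hstack(c))
E
```

```text
t 2.80 at [0.5911 0.145  0.0714] j [ 0.4912  0.6381  0.0816  1.1797 -0.4989  1.9067] w 0.0854 F [0.2867 0.1099 0.6735]
offset [-0.0002  0.0003  0.0005] rot [-0.0023 -0.0029  0.0027] dist 0.000579553339401599
```

View pics/c2.png

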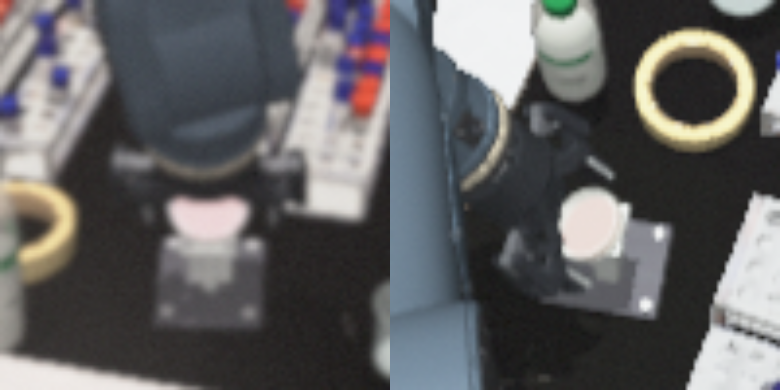

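The dish sits midway between the two pads in both views. I'll close the fingers.

>>> arm_command(offset=[[0, 0, 0], [0, 0, 0], [0, 0, 0], [0, 0, 0], [0, 0, 0], [0, 0, 0], [0, 0, 0], [0, 0, 0]], rotation=[[0, 0, 0], [0, 0, 0], [0, 0, 0], [0, 0, 0], [0, 0, 0], [0, 0, 0], [0, 0, 0], [0, 0, 0]], grip=[0.15, 0.2, 0.3, 0.5, 0.5, 0.5, 0.5, 0.5])

```text
time_s: 3.7
eef_pos: [0.592, 0.1457, 0.0725]
ee_rot: [0.961, 0.095, 0.027, 0.257]
ft_force: [0.7, 2.3, 6.5]
grip_width: 0.0595
```

>>> arm_command(offset=[[0, 0, -0.005], [0, 0, -0.01], [0, 0, -0.02], [0, 0, -0.03], [0, 0, -0.045], [0, 0, -0.06], [0, 0, -0.07], [0, 0, -0.07]], rotation=[[0, 0, 0], [0, 0, 0], [0, 0, 0], [0, 0, 0], [0, 0, 0], [0, 0, 0], [0, 0, 0], [0, 0, 0]], grip=[0.5, 0.5, 0.5, 0.5, 0.5, 0.5, 0.5, 0.5])

```text
time_s: 4.5
eef_pos: [0.5854, 0.1811, 0.1345]
ee_rot: [0.961, 0.095, 0.028, 0.257]
ft_force: [0.6, 0.2, -0.2]
grip_width: 0.0595
```

```bash
python3 - <<'E'
from h import *
plan(seat-.016*n,Rs)
f=arm.grab_frame("side");g=arm.grab_frame("top")
cv2.imwrite("pics/s3.png",f[:,:,::-1]);cv2.imwrite("pics/t3.png",g[:,:,::-1])
c=[cv2.resize(f[200:300,250:350,::-1],None,fx=3.9,fy=3.9),cv2.resize(g[170:270,235:335,::-1],None,fx=3.9,fy=3.9)]
cv2.imwrite("pics/c3.png",np.hstack(c))
E
```

```text
t 4.50 at [0.5854 0.1811 0.1345] j [ 0.5448  0.6267  0.2269  1.3595 -0.49    1.9651] w 0.0595 F [ 0.5537  0.2115 -0.2007]
offset [-0.002   0.0005  0.0734] rot [-0.0158 -0.056  -0.0085] dist 0.07338216525163098
```

View pics/c3.png

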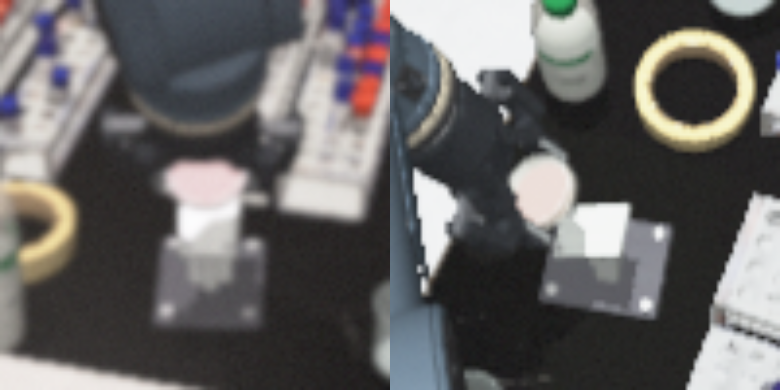

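```bash
cat >> h.py <<'E'
rest=np.array([.4185,-.1995,.060]);RY=7.0
Rr=frame(yaw(RY-90),[0,0,-1])
E
python3 - <<'E'
from h import *
print([ (z,onz("top",(390,318),z)) for z in (0,.03,.06,.09)])
T=cv2.imread("pics/top0.png");S=cv2.imread("pics/side0.png")
a=cv2.resize(T[250:370,330:450],None,fx=3.3,fy=3.3,interpolation=cv2.INTER_CUBIC);b=cv2.resize(S[140:260,300:420],None,fx=3.3,fy=3.3,interpolation=cv2.INTER_CUBIC)
cv2.imwrite("pics/d1.png",np.hstack([a,b]))
plan([.53,.13,.26],frame(yaw(SY),[0,0,-1]))
E
```

```text
[(0, array([ 0.454 , -0.2458,  0.    ])), (0.03, array([ 0.4473, -0.2439,  0.03  ])), (0.06, array([ 0.4406, -0.2421,  0.06  ])), (0.09, array([ 0.4339, -0.2402,  0.09  ]))]
t 4.60 at [0.585 0.18  0.133] j [ 0.5438  0.6276  0.2241  1.3576 -0.4901  1.9646] w 0.0596 F [-0.8191 -0.3317 -0.6289]
offset [-0.0634  0.0966 -0.0911] rot [ 5.9928 -0.0333  0.0052] dist 0.14719666636604317
```

View pics/d1.png

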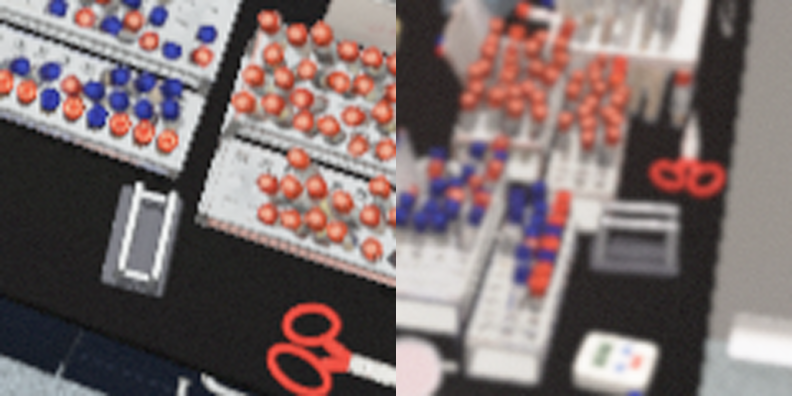

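>>> arm_command(offset=[[0, 0, -0.02], [-0.01, 0.01, -0.04], [-0.02, 0.03, -0.055], [-0.03, 0.045, -0.07], [-0.04, 0.06, -0.08], [-0.05, 0.08, -0.088], [-0.06, 0.09, -0.091], [-0.063, 0.097, -0.091], [-0.063, 0.097, -0.091], [-0.063, 0.097, -0.091], [-0.063, 0.097, -0.091]], rotation=[[0, 0, 0], [0.6, 0, 0], [1.4, 0, 0], [2.2, 0, 0], [3, 0, 0], [3.8, 0, 0], [4.6, 0, 0], [5.4, 0, 0], [6, 0, 0], [6, 0, 0], [6, 0, 0]], grip=[0.5, 0.5, 0.5, 0.5, 0.5, 0.5, 0.5, 0.5, 0.5, 0.5, 0.5])

```text
time_s: 5.7
eef_pos: [0.5303, 0.1292, 0.2595]
ee_rot: [0.995, 0.099, 0.001, 0.0]
ft_force: [-0.6, -0.1, 0.1]
grip_width: 0.0595
```

```bash
sed -i 's/^Rr=.*/Rr=frame(yaw(-96),[0,0,-1])/' h.py; python3 - <<'E'
from h import *
plan(rest+[0,0,.12],Rr)
f=arm.grab_frame("side");g=arm.grab_frame("top")
cv2.imwrite("pics/s4.png",f[:,:,::-1]);cv2.imwrite("pics/t4.png",g[:,:,::-1])
c=[cv2.resize(f[130:280,240:390,::-1],None,fx=2.6,fy=2.6),cv2.resize(g[130:280,215:365,::-1],None,fx=2.6,fy=2.6)]
cv2.imwrite("pics/c4.png",np.hstack(c))
E
```

```text
t 5.70 at [0.5303 0.1292 0.2595] j [ 0.2396  0.3065  0.1593  1.422  -0.001   1.6129] w 0.0595 F [-0.5922 -0.0641  0.0514]
offset [-0.1743  0.3003  0.0795] rot [-0.0108 -0.0231 21.4631] dist 0.3562167351996787
```

View pics/c4.png

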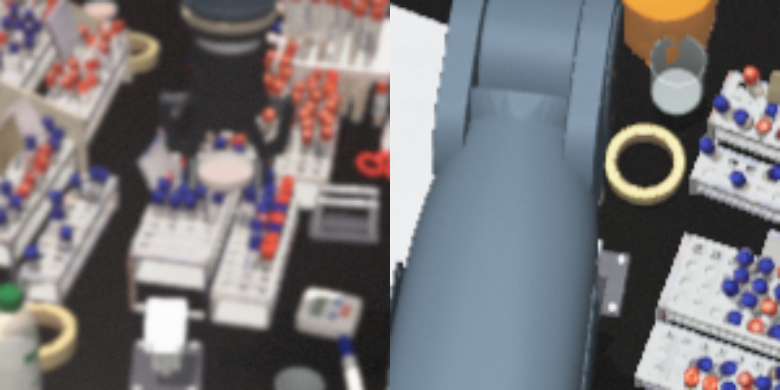

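>>> arm_command(offset=[[-0.01, 0.016, 0], [-0.02, 0.032, 0], [-0.03, 0.05, 0], [-0.04, 0.068, 0], [-0.05, 0.086, 0], [-0.06, 0.104, 0], [-0.07, 0.122, 0], [-0.08, 0.14, 0], [-0.09, 0.158, 0], [-0.1, 0.175, 0], [-0.11, 0.193, 0], [-0.12, 0.21, 0], [-0.13, 0.227, 0], [-0.14, 0.244, 0], [-0.15, 0.26, 0.01], [-0.16, 0.276, 0.02], [-0.168, 0.29, 0.04], [-0.174, 0.3, 0.06], [-0.174, 0.3, 0.07], [-0.174, 0.3, 0.079]], rotation=[[0, 0, 0.7], [0, 0, 1.8], [0, 0, 3], [0, 0, 4.2], [0, 0, 5.4], [0, 0, 6.6], [0, 0, 7.8], [0, 0, 9], [0, 0, 10.2], [0, 0, 11.4], [0, 0, 12.6], [0, 0, 13.8], [0, 0, 15], [0, 0, 16.2], [0, 0, 17.4], [0, 0, 18.6], [0, 0, 19.8], [0, 0, 20.8], [0, 0, 21.46], [0, 0, 21.46]], grip=[0.5, 0.5, 0.5, 0.5, 0.5, 0.5, 0.5, 0.5, 0.5, 0.5, 0.5, 0.5, 0.5, 0.5, 0.5, 0.5, 0.5, 0.5, 0.5, 0.5])

```text
time_s: 7.8
eef_pos: [0.419, -0.1982, 0.1795]
ee_rot: [-0.67, 0.743, -0.0, 0.0]
ft_force: [-0.2, 0.7, -0.2]
grip_width: 0.0589
```

```bash
python3 - <<'E'
from h import *
plan(rest+[0,0,.045],Rr)
f=arm.grab_frame("side");g=arm.grab_frame("top")
cv2.imwrite("pics/s5.png",f[:,:,::-1]);cv2.imwrite("pics/t5.png",g[:,:,::-1])
c=[cv2.resize(f[130:250,310:430,::-1],None,fx=3.3,fy=3.3),cv2.resize(g[250:370,310:430,::-1],None,fx=3.3,fy=3.3)]
cv2.imwrite("pics/c5.png",np.hstack(c))
E
```

```text
t 7.80 at [ 0.419  -0.1982  0.1795] j [-0.4416  0.1543 -0.2379  1.1779 -0.0002  2.8035] w 0.0589 F [-0.1501  0.712  -0.177 ]
offset [0.0013 0.0004 0.0745] rot [-0.0066 -0.0052  0.0142] dist 0.07447031006410648
```

View pics/c5.png

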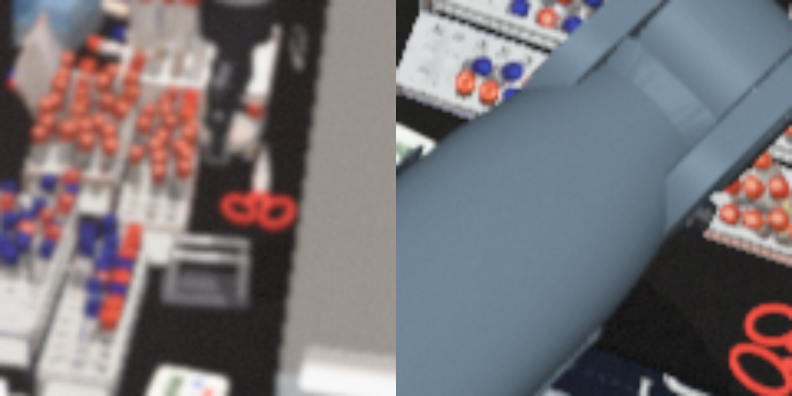

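View pics/t5.png

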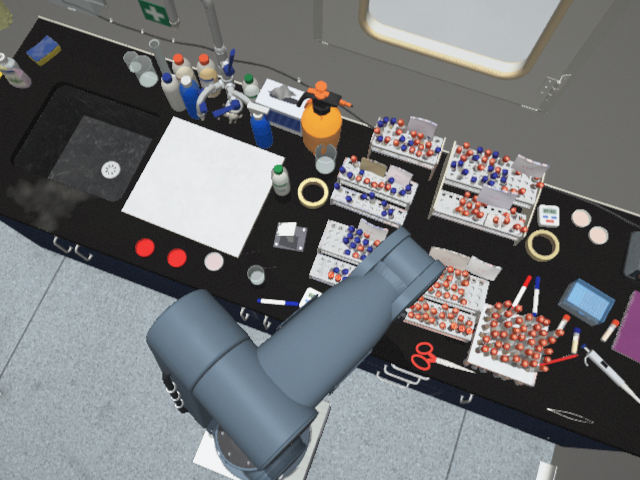

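```bash
python3 - <<'E'
from h import *
print(proj("side",[.419,-.1982,.2025]),proj("side",rest))
def show(i,x,y,w,h,k):
    c=cv2.resize(i[y:y+h,x:x+w],None,fx=k,fy=k,interpolation=cv2.INTER_CUBIC)
    for j in range(0,w,10):
        cv2.putText(c,str(x+j),(j*k,8),0,.33,(0,255,255),1); cv2.line(c,(j*k+k//2,10),(j*k+k//2,14),(0,255,255),1)
    for j in range(0,h,10): cv2.putText(c,str(y+j),(0,j*k+k//2),0,.33,(0,255,255),1)
    return c
S=cv2.imread("pics/s5.png");T=cv2.imread("pics/t5.png")
cv2.imwrite("pics/e1.png",np.hstack([show(S,285,235,40,50,9),show(T,268,212,40,50,9)]))
cv2.imwrite("pics/e2.png",show(S,355,145,60,60,8))
E
```

```text
[377.2643 169.4965] [373.7537 204.7957]
```

View pics/e1.png

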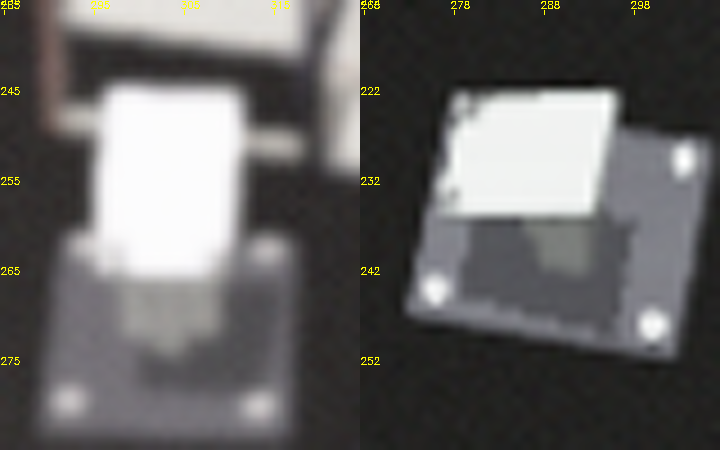

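View pics/e2.png

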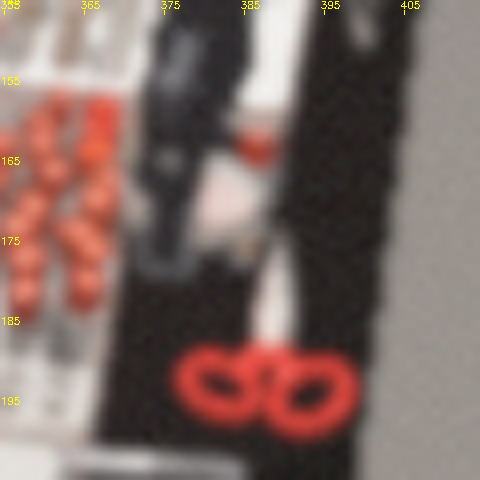

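```bash
python3 - <<'E'
from h import *
for dx in (-.0305,0,.0305): print(proj("side",[.419+dx,-.1982,.2025]))
c=arm.observe()["eef_pos"]
fx=R.from_quat(arm.observe()["ee_rot"]).as_matrix()
for s in(-1,1):
  for yy in (-.011,.011): print("finger",s,yy,proj("side",c+fx[:,0]*s*.037+fx[:,1]*yy+[0,0,.012]))
S=cv2.imread("pics/s5.png")
print(S[165:178,366:394].astype(int).sum(-1)//3)
print((S[165:178,366:394,2].astype(int)-S[165:178,366:394,1]))
# face corners: side TL,TR,BR,BL ; top
fs=[(296.2,244.7),(312,244.7),(309,265.5),(295.6,265)]
ft=[(296.3,222.2),(293.6,235.8),(277,235.5),(279,222.2)]
E
```

```text
[386.3372 170.529 ]
[377.2643 169.4965]
[368.2506 168.4708]
finger -1 -0.011 [371.3842 177.1307]
finger -1 0.011 [377.886  178.2245]
finger 1 -0.011 [376.1147 166.9472]
finger 1 0.011 [382.3927 167.9657]
[[115 127 134 134 131 115  84  60  74  87  95  79  59  65 108 153 175 171
  156 139 120 110 107  96  74  50  39  35]
 [114 129 143 142 133 108  78  55  57  71  76  68  57  73 124 172 195 199
  188 171 150 133 120 103  75  49  39  37]
 [123 136 149 149 144 120  82  59  55  54  59  53  58  85 140 184 204 208
  204 195 176 152 129 102  73  50  35  38]
 [139 146 143 145 151 134 103  73  55  51  48  48  60  98 154 196 210 211
  211 205 190 167 135  97  64  43  36  39]
 [152 156 144 136 147 148 129  95  67  51  49  48  66 116 172 202 212 213
  213 210 198 167 129  92  57  43  37  37]
 [143 146 131 126 140 152 147 117  77  54  45  57  85 132 181 206 213 214
  214 209 190 155 117  81  50  40  37  33]
 [118 117 112 112 130 147 145 114  80  54  51  65  96 141 184 204 209 208
  205 196 171 137  98  63  40  39  39  37]
 [116 102  98 101 117 132 129 109  76  55  54  69 100 141 174 191 195 193
  1
[... 1447 characters left out ...]
 92  89  73  46  24  12  10   5   6   4   1   4   5  13  19  24  25  24
   21  17  12  10   6   4   4   5   5   6]
 [101  89  67  38  18   9   7   5   5   5   6   3   6  12  16  19  19  18
   16  13  10   8   6   7   7   5   5   4]
 [102  90  64  37  17   9   6   5   3   4   6   5   7   9  14  16  15  13
   12  14  16  11   8   8   7   6   3   4]
 [ 97  93  71  43  20   7   4   4   5   3   2   2   5   7   8  11  11   9
   13  17  19  16   8   7   7   4   4   4]
 [ 99  94  72  41  19   9   5   3   3   3   2   1   2   6   6   7   6   7
   11  18  16  16   8   7   5   8   4   3]
 [ 94  80  53  32  17   7   2   2   1   1   4   2   4   3   4   5   5   5
    8  12  12  13   9  10   7   4   4   5]]
```

```bash
python3 - <<'E'
from h import *
Y=yaw(SY)
def fc(a,b): return seat+a*(up*np.sqrt(.75)+[0,0,.5])+b*Y
names=[(.027,.022),(.027,-.022),(-.037,-.022),(-.037,.022)]
fs=[(296.2,244.7),(312,244.7),(309,265.5),(295.6,265)]
ft=[(296.3,222.2),(293.6,235.8),(277,235.5),(279,222.2)]
for m,a,b in zip(names,fs,ft):
    X=fc(*m);print(m,X,"tri",tri(a,b),"proj",proj("side",X),a,proj("top",X),b)
# masks
for f,n,x,y,w,h in(("pics/s5.png","side",287,240,35,28),("pics/t5.png","top",270,216,34,24)):
    i=cv2.imread(f)[y:y+h,x:x+w]; m=(i.min(-1)>195).astype(np.uint8)
    k,l,st,ce=cv2.connectedComponentsWithStats(m,connectivity=4);j=1+np.argmax(st[1:,4])
    cs,_=cv2.findContours((l==j).astype(np.uint8),0,2);r=cv2.minAreaRect(max(cs,key=cv2.contourArea))
    print(n,ce[j]+[x,y],st[j],r,proj(n,fc(-.005,0)))
E
```

```text
(0.027, 0.022) [0.6157 0.1337 0.0985] tri (array([0.6162, 0.1301, 0.098 ]), np.float64(0.0017876582831134681)) proj [296.3528 245.4409] (296.2, 244.7) [295.2551 221.654 ] (296.3, 222.2)
(0.027, -0.022) [0.5725 0.1251 0.0985] tri (array([0.5701, 0.1212, 0.0997]), np.float64(0.0005070981541343561)) proj [311.0132 245.7183] (312, 244.7) [292.7691 234.7562] (293.6, 235.8)
(-0.037, -0.022) [0.5616 0.1794 0.0665] tri (array([0.5649, 0.1765, 0.0643]), np.float64(0.003604247741132527)) proj [310.4189 265.9595] (309, 265.5) [275.9144 235.343 ] (277, 235.5)
(-0.037, 0.022) [0.6048 0.188  0.0665] tri (array([0.6053, 0.1865, 0.068 ]), np.float64(0.0009726563091913617)) proj [295.4894 265.6741] (295.6, 265) [278.48   222.4843] (279, 222.2)
side [302.987 254.763] [  8   5  17  21 308] ((16.076141357421875, 14.934009552001953), (15.246869087219238, 20.661643981933594), 4.085616588592529) [303.3213 255.6061]
top [286.5417 228.7361] [  7   6  19  14 216] ((16.0, 12.5), (13.0, 18.0), 90.0) [285.5288 228.538 ]
```

```bash
python3 - <<'E'
from h import *
p,e=tri((302.987,254.763),(286.5417,228.7361));print(p,e,"seat",p+.005*(up*np.sqrt(.75)+[0,0,.5]))
p,e=tri((302.2,254.6),(286.3,228.6));print(p,e)
E
```

```text
[0.5898 0.1533 0.0826] 0.0013344010311733016 seat [0.5907 0.1491 0.0851]
[0.591  0.1542 0.0832] 0.003551216962287019
```

```bash
python3 - <<'E'
from h import *
i=cv2.imread("pics/top0.png")[300:342,358:390]; m=(i.min(-1)>175).astype(np.uint8)
k,l,st,ce=cv2.connectedComponentsWithStats(m,connectivity=8);j=1+np.argmax(st[1:,4])
cs,_=cv2.findContours((l==j).astype(np.uint8),0,2);r=cv2.minAreaRect(max(cs,key=cv2.contourArea));print(ce[j]+[358,300],st[j],r)
for row in m: print(''.join('.#'[v] for v in row))
c=np.array(r[0])+[358,300]; print(onz("top",c,.06),onz("top",ce[j]+[358,300],.06))
b=cv2.boxPoints(r)+[358,300]; w=[onz("top",q,.06) for q in b]; print(w)
for q in range(4):
    e=w[(q+1)%4]-w[q];print(np.linalg.norm(e),np.degrees(np.arctan2(e[1],e[0])))
# side: upper/lower bar rows
S=cv2.imread("pics/side0.png").astype(int).sum(-1)//3
print(S[198:214,358:390])
c=rest
for y in(-.016,.016):
  for x in (-.038,.038): print(x,y,proj("side",[c[0]+x*np.cos(.122)-y*np.sin(.122),c[1]+x*np.sin(.122)+y*np.cos(.122),.06]))
E
```

```text
[370.4494 319.236 ] [ 8  5 14 30 89] ((14.238767623901367, 19.653911590576172), (9.300313949584961, 28.59438705444336), 11.768289566040039)
.......................####.....
................................
................................
................................
................................
..............#.................
.............##.................
.............##.................
.............#####......#.......
............##########.##.......
............###...####.##.......
............##.........##.......
............##.........##.......
............##........###.......
...........###........##........
...........##.........##........
...........##.........##........
...........##.........##........
..........###........###........
..........##.........##.........
..........##.........##.........
..........##.........##.........
.........###........###.........
.........###........##..........
.........##.........##..........
.........##.........##..........
.........##........###..........
........###........###..........
........##.........##...........
...
[... 2337 characters left out ...]
48 161 170 157 115  69  40  37  32]
 [119 125 127 132 130 114  80  59  52  55  56  54  60  64  65  68  67  69
   71  77  77  80  86  98 127 139 130  98  60  37  34  35]
 [ 69  79 100 121 127 109  79  56  57  62  60  56  55  53  56  49  48  48
   49  46  49  48  52  77 111 128 118  85  54  38  34  30]
 [ 52  71  97 119 128 107  83  74  78  82  78  74  74  73  70  69  62  59
   55  55  49  48  54  80 111 126 114  83  48  36  35  34]
 [ 54  79 104 125 126 106  86  83  93  93  90  91  86  87  85  81  81  80
   75  73  70  69  72  92 116 124 114  83  51  39  35  36]]
-0.038 -0.016 [384.3447 202.9851]
0.038 -0.016 [363.1525 201.7265]
-0.038 0.016 [384.5595 207.9241]
0.038 0.016 [363.0243 206.6298]
```

```bash
python3 - <<'E'
from h import *
print(onz("top",(374.2,319.2),.06), tri((373.8,204.9),(374.2,319.2)))
rest=np.array([.418,-.2005,.06]); Rm=Rr.as_matrix()
plan(rest-.003*Rm[:,1]+[0,0,-.0125],Rr)
E
```

```text
[ 0.4201 -0.1985  0.06  ] (array([ 0.4191, -0.1984,  0.0605]), np.float64(0.0017829408814248632))
t 7.90 at [ 0.4189 -0.1978  0.1794] j [-0.4413  0.1544 -0.238   1.1785  0.0001  2.8005] w 0.0593 F [ 0.8048 -0.8082  0.3719]
offset [ 0.0028 -0.0024  0.1319] rot [0.0001 0.0011 0.0519] dist 0.13195208177394455
```

>>> arm_command(offset=[[0.001, -0.003, 0.02], [0.001, -0.0034, 0.045], [0.001, -0.0034, 0.07], [0.001, -0.0034, 0.09], [0.001, -0.0034, 0.105], [0.001, -0.0034, 0.115], [0.001, -0.0034, 0.122], [0.001, -0.0034, 0.127], [0.001, -0.0034, 0.129], [0.001, -0.0034, 0.13], [0.001, -0.0034, 0.13]], rotation=[[0, 0, 0], [0, 0, 0], [0, 0, 0], [0, 0, 0], [0, 0, 0], [0, 0, 0], [0, 0, 0], [0, 0, 0], [0, 0, 0], [0, 0, 0], [0, 0, 0]], grip=[0.5, 0.5, 0.5, 0.5, 0.5, 0.5, 0.5, 0.5, 0.5, 0.5, 0.5])

```text
time_s: 9.0
eef_pos: [0.4224, -0.1993, 0.0497]
ee_rot: [-0.671, 0.742, -0.0, 0.0]
ft_force: [0.2, -0.7, -0.3]
grip_width: 0.0592
```

```bash
python3 - <<'E'
from h import *
plan([.4222,-.1993,.045],Rr)
f=arm.grab_frame("side")
cv2.imwrite("pics/s6.png",f[:,:,::-1])
cv2.imwrite("pics/c6.png",cv2.resize(f[165:235,340:410,::-1],None,fx=7,fy=7,interpolation=cv2.INTER_CUBIC))
E
```

```text
t 9.00 at [ 0.4224 -0.1993  0.0497] j [-0.4409  0.2636 -0.4518  0.855   0.      2.8009] w 0.0592 F [ 0.2495 -0.6558 -0.2975]
offset [0.     0.0002 0.0047] rot [-0.0049 -0.0012  0.0521] dist 0.004678561801374165
```

View pics/c6.png

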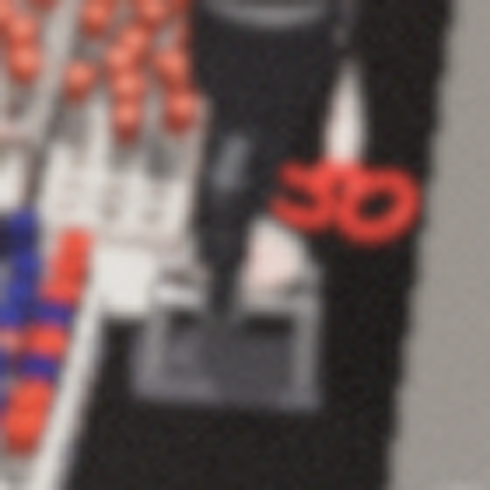

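>>> arm_command(offset=[[0, 0, 0.002], [0, 0, 0.003], [0, 0, 0.004], [0, 0, 0.004]], rotation=[[0, 0, 0], [0, 0, 0], [0, 0, 0], [0, 0, 0]], grip=[0.5, 0.5, 0.5, 0.5])

```text
time_s: 9.45
eef_pos: [0.4226, -0.1994, 0.0464]
ee_rot: [-0.671, 0.742, -0.001, 0.0]
ft_force: [-4.7, 2.3, 17.0]
grip_width: 0.0591
```

```bash
python3 - <<'E'
from h import *
plan([.4222,-.1993,.045],Rr)
S=arm.grab_frame("side");cv2.imwrite("pics/s7.png",S[:,:,::-1])
g=S.astype(int).sum(-1)//3
print(g[194:206,370:394])
for z in (.0655,.0725,.0805):
  for dx in (-.0305,0): print(z,dx,proj("side",[.4192+dx,-.199-.004,z]))
E
```

```text
t 9.45 at [ 0.4226 -0.1994  0.0464] j [-0.4408  0.2669 -0.4567  0.8459 -0.0001  2.801 ] w 0.0591 F [-4.7358  2.3344 17.0258]
offset [-0.0001  0.0004  0.0014] rot [-0.0134 -0.0056  0.0517] dist 0.0014900757360051466
[[ 56  64  60  53  47  48  46  51  71  90  96  85  78  74  78  94 107 105
  102 112  98  72  50  39]
 [ 53  53  55  48  43  48  50  56  71  87 100 103 103 100 100 109 108 100
  106 113  98  71  56  51]
 [ 50  47  49  46  45  54  71  84  87  87  93  98 102 100 101  97  90  82
   94 109 104  88  82  80]
 [ 49  47  45  44  48  71 107 128 131 120 102  90  80  77  77  74  67  62
   74  95 103 105 108 106]
 [ 47  48  48  47  53  91 140 167 176 166 141 109  78  62  53  48  43  43
   52  73  87  97 100  95]
 [ 49  54  56  47  59 108 161 194 201 194 176 146 109  65  47  40  39  40
   38  51  60  67  71  71]
 [ 50  54  52  46  60 114 174 205 211 208 195 176 141  93  54  37  33  36
   32  36  37  46  48  48]
 [ 49  49  48  50  65 118 178 206 211 214 207 194 164 118  72  49  37  37
   35  34  36  34  34  33]
 [ 52  52  50  49  74 129 180 206 216 215 214 208 184 141 101  70  45  38
   34  31  35  28  34  29]
 [ 57  50  49  57  92 144 191 211 214 213 213 207 187 154 124  91  53  38
   30  36  31  30  30  30]
 [ 64  49  50  66 107 161 196 210 212 210 201 188 164 143 124  93  54  37
   32  32  34  28  31  29]
 [ 69  47  49  76 121 167 199 204 198 194 181 156 133 124 113  83  47  30
   33  31  27  31  31  32]]
0.0655 -0.0305 [382.3523 204.0291]
0.0655 0 [373.8081 202.9519]
0.0725 -0.0305 [382.549  202.3732]
0.0725 0 [373.9803 201.2981]
0.0805 -0.0305 [382.7751 200.4693]
0.0805 0 [374.1784 199.3967]
```

>>> arm_command(offset=[[0, 0, -0.003], [0, -0.0025, -0.003], [0, -0.0025, -0.003], [0, -0.0025, -0.0015], [0, -0.0025, -0.0007], [0, -0.0025, -0.0007]], rotation=[[0, 0, 0], [0, 0, 0], [0, 0, 0], [0, 0, 0], [0, 0, 0], [0, 0, 0]], grip=[0.5, 0.5, 0.5, 0.5, 0.5, 0.5])

```text
time_s: 10.1
eef_pos: [0.4248, -0.1995, 0.0468]
ee_rot: [-0.671, 0.742, -0.0, 0.0]
ft_force: [0.4, -0.5, 0.1]
grip_width: 0.0593
```

>>> arm_command(offset=[[0, 0, 0.0004], [0, 0, 0.0004], [0, 0, 0.0004], [0, 0, 0.0004], [0, 0, 0.0004]], rotation=[[0, 0, 0], [0, 0, 0], [0, 0, 0], [0, 0, 0], [0, 0, 0]], grip=[0.25, 0.15, 0.12, 0.12, 0.12])

```text
time_s: 10.6
eef_pos: [0.4249, -0.1995, 0.0465]
ee_rot: [-0.671, 0.742, -0.0, 0.0]
ft_force: [0.1, -0.4, 0.3]
grip_width: 0.0752
```

```bash
python3 - <<'E'
from h import *
plan([.4222,-.1993,.045],Rr)
f=arm.grab_frame("side")
cv2.imwrite("pics/c8.png",cv2.resize(f[165:235,340:410,::-1],None,fx=7,fy=7,interpolation=cv2.INTER_CUBIC))
E
```

```text
t 10.60 at [ 0.4249 -0.1995  0.0465] j [-0.439   0.2712 -0.4507  0.8481 -0.      2.8027] w 0.0752 F [ 0.1133 -0.4297  0.3056]
offset [0.     0.0027 0.0015] rot [-0.0083 -0.0033  0.0522] dist 0.0030490190620903065
```

View pics/c8.png

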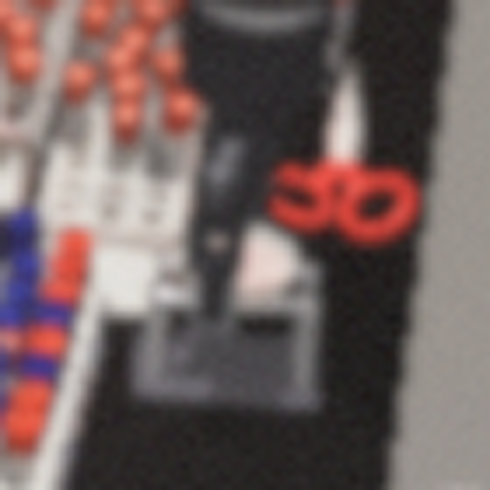

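>>> arm_command(offset=[[0, 0, -0.006], [0, 0, -0.015], [0, 0, -0.03], [0, 0, -0.05], [0, 0, -0.08], [0, 0, -0.12], [0, 0, -0.16], [0, 0, -0.19], [0, 0, -0.2], [0, 0, -0.2]], rotation=[[0, 0, 0], [0, 0, 0], [0, 0, 0], [0, 0, 0], [0, 0, 0], [0, 0, 0], [0, 0, 0], [0, 0, 0], [0, 0, 0], [0, 0, 0]], grip=[0.12, 0.12, 0.12, 0.12, 0.12, 0, 0, 0, 0, 0])

```text
time_s: 11.65
eef_pos: [0.4254, -0.1998, 0.2481]
ee_rot: [-0.671, 0.742, -0.002, 0.001]
ft_force: [0.1, 0.4, -0.6]
grip_width: 0.0855
```

```bash
python3 - <<'E'
from h import *
# bench grasp: yaw options
for y in (60,-120,39,-141): plan([.4257,.3452,.12],frame(yaw(y),[0,0,-1]))
f=arm.grab_frame("side");cv2.imwrite("pics/s9.png",f[:,:,::-1])
cv2.imwrite("pics/c9.png",cv2.resize(f[165:235,340:410,::-1],None,fx=7,fy=7,interpolation=cv2.INTER_CUBIC))
E
```

```text
t 11.65 at [ 0.4254 -0.1998  0.2481] j [-0.439   0.145  -0.0748  1.3472 -0.      2.8027] w 0.0855 F [ 0.1211  0.4175 -0.5503]
offset [-0.5424  0.0546  0.1272] rot [  0.0081  -0.0579 -31.1478] dist 0.5598106956509801
t 11.65 at [ 0.4254 -0.1998  0.2481] j [-0.439   0.145  -0.0748  1.3472 -0.      2.8027] w 0.0855 F [ 0.1211  0.4175 -0.5503]
offset [-0.5424  0.0546  0.1272] rot [-0.0419 -0.0059  4.8522] dist 0.5598106956509801
t 11.65 at [ 0.4254 -0.1998  0.2481] j [-0.439   0.145  -0.0748  1.3472 -0.      2.8027] w 0.0855 F [ 0.1211  0.4175 -0.5503]
offset [-0.5424  0.0546  0.1272] rot [ -0.0024  -0.0535 -26.9478] dist 0.5598106956509801
t 11.65 at [ 0.4254 -0.1998  0.2481] j [-0.439   0.145  -0.0748  1.3472 -0.      2.8027] w 0.0855 F [ 0.1211  0.4175 -0.5503]
offset [-0.5424  0.0546  0.1272] rot [-0.0431  0.0019  9.0522] dist 0.5598106956509801
```

View pics/c9.png

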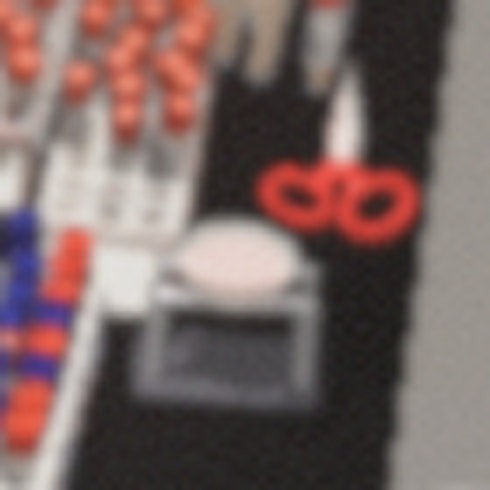

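```bash
python3 - <<'E'
from h import *
print("board corner",tri((336.5,304.5),(236.5,257)), "red",onz("top",(177,258),.0075),onz("side",(350,367),.0075))
d=np.array([.4257,.3452,0])
for y in (-20,0,11.3,40,60,90):
    for s in(-1,1): print(y,s,[ (d+s*r*yaw(y))[:2].round(3).tolist() for r in (.043,.057)], proj("top",d+s*.057*yaw(y)+[0,0,.005]))
T=cv2.imread("pics/top0.png")
cv2.imwrite("pics/f1.png",cv2.resize(T[235:285,165:265],None,fx=7,fy=7,interpolation=cv2.INTER_CUBIC))
E
```

```text
board corner (array([0.4623, 0.2776, 0.0263]), np.float64(0.0031399767505575406)) red [0.3935 0.461  0.0075] [0.3952 0.4601 0.0075]
-20 -1 [[0.385, 0.36], [0.372, 0.365]] [201.554  274.3906]
-20 1 [[0.466, 0.33], [0.479, 0.326]] [226.0594 248.7884]
0 -1 [[0.383, 0.345], [0.369, 0.345]] [206.6601 277.4484]
0 1 [[0.469, 0.345], [0.483, 0.345]] [221.003 245.83 ]
11.3 -1 [[0.384, 0.337], [0.37, 0.334]] [209.9862 278.3354]
11.3 1 [[0.468, 0.354], [0.482, 0.356]] [217.7329 244.9758]
40 -1 [[0.393, 0.318], [0.382, 0.309]] [218.8111 277.614 ]
40 1 [[0.459, 0.373], [0.469, 0.382]] [209.0721 245.6712]
60 -1 [[0.404, 0.308], [0.397, 0.296]] [224.3516 274.7007]
60 1 [[0.447, 0.382], [0.454, 0.395]] [203.5991 248.4887]
90 -1 [[0.426, 0.302], [0.426, 0.288]] [230.0742 267.5224]
90 1 [[0.426, 0.388], [0.426, 0.402]] [197.832  255.5104]
```

View pics/f1.png

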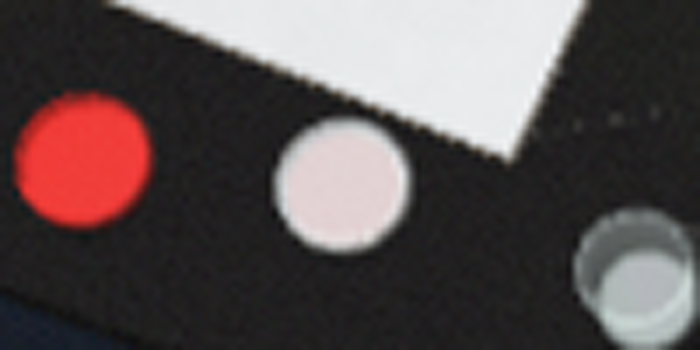

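>>> arm_command(offset=[[-0.015, 0.0015, 0], [-0.04, 0.004, 0], [-0.07, 0.007, 0], [-0.1, 0.01, 0], [-0.13, 0.013, 0], [-0.16, 0.016, 0], [-0.19, 0.019, 0], [-0.22, 0.022, 0], [-0.25, 0.025, 0], [-0.28, 0.028, 0], [-0.31, 0.031, 0], [-0.34, 0.034, 0], [-0.37, 0.037, 0], [-0.4, 0.04, 0], [-0.43, 0.043, 0], [-0.46, 0.046, 0], [-0.49, 0.049, 0.02], [-0.515, 0.052, 0.04], [-0.535, 0.054, 0.06], [-0.542, 0.0546, 0.08]], rotation=[[0, 0, -1], [0, 0, -2.6], [0, 0, -4.2], [0, 0, -5.8], [0, 0, -7.4], [0, 0, -9], [0, 0, -10.6], [0, 0, -12.2], [0, 0, -13.8], [0, 0, -15.4], [0, 0, -17], [0, 0, -18.6], [0, 0, -20.2], [0, 0, -21.8], [0, 0, -23.4], [0, 0, -25], [0, 0, -26.6], [0, 0, -28.2], [0, 0, -29.8], [0, 0, -31]], grip=[0, 0, 0, 0, 0, 0, 0, 0, 0, 0, 0, 0, 0, 0, 0, 0, 0, 0, 0, 0])

```text
time_s: 13.7
eef_pos: [0.4238, 0.3462, 0.1635]
ee_rot: [0.867, 0.497, -0.001, 0.001]
ft_force: [-0.2, 0.6, 0.2]
grip_width: 0.0852
```

```bash
python3 - <<'E'
from h import *
plan([.4257,.3452,.05],frame(yaw(90),[0,0,-1]))
f=arm.grab_frame("side");cv2.imwrite("pics/s10.png",f[:,:,::-1])
g=arm.grab_frame("top");cv2.imwrite("pics/t10.png",g[:,:,::-1])
k=lambda i,x,y,w:cv2.resize(i[y:y+w,x:x+w,::-1],None,fx=390/w,fy=390/w,interpolation=cv2.INTER_CUBIC)
cv2.imwrite("pics/c10.png",np.vstack([np.hstack([k(f,285,270,120),k(g,160,200,120)])]))
cv2.imwrite("pics/c10b.png",np.hstack([k(f,345,175,55),k(g,345,290,55)]))
E
```

```text
t 13.70 at [0.4238 0.3462 0.1635] j [ 0.6858  0.3321 -0.0477  1.1929 -0.0012  1.2152] w 0.0852 F [-0.1948  0.6413  0.2449]
offset [0.0003 0.0022 0.1135] rot [-0.0014  0.0256 -6.0669] dist 0.11352631679986273
```

View pics/c10.png

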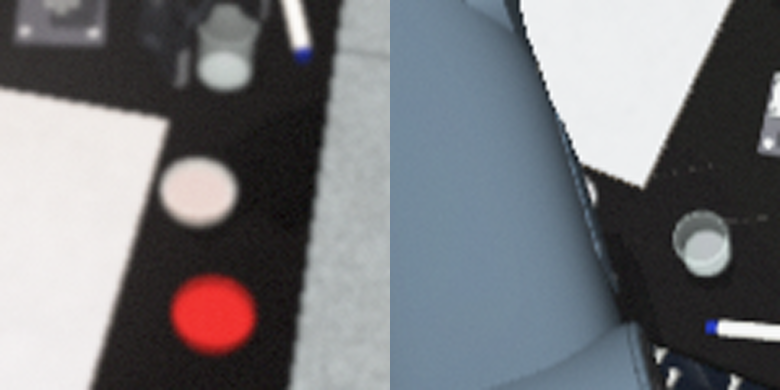

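View pics/c10b.png

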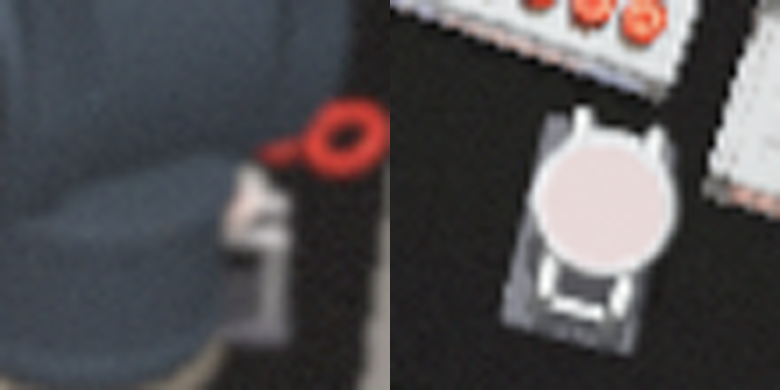

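```bash
cat >> h.py <<'E'
def blob(i,x,y,w,h,f):
    c=i[y:y+h,x:x+w].astype(np.int32); m=f(c).astype(np.uint8)
    n_,l,st,ce=cv2.connectedComponentsWithStats(m,connectivity=4); k=1+np.argmax(st[1:,4])
    return ce[k]+[x,y],st[k]
pink=lambda c:(c[...,2]-c[...,1]>10)&(c[...,2]>140)
E
python3 - <<'E'
from h import *
t=cv2.imread("pics/t10.png");s=cv2.imread("pics/s9.png")
a=blob(t,360,300,30,40,pink);b=blob(s,355,190,40,22,pink);print(a,b)
print(tri(b[0],a[0]),onz("top",a[0],.0675),onz("side",b[0],.0675))
E
```

```text
(array([374.619, 318.5  ]), array([  7,  11,  16,  16, 210], dtype=int32)) (array([373.0538, 202.7615]), array([  9,   8,  18,  10, 130], dtype=int32))
(array([ 0.4212, -0.1987,  0.0686]), np.float64(0.0008932904321364103)) [ 0.421  -0.1987  0.0675] [ 0.4218 -0.2005  0.0675]
```

The dish on the rest triangulates to (0.421, -0.199, 0.0686), against a rest centre of (0.419, -0.199). It is level and centred to about 2 mm. Next I'll line up over the bench dish.

>>> arm_command(offset=[[0, 0.002, 0.01], [0, 0.002, 0.03], [0, 0.002, 0.05], [0, 0.002, 0.07], [0, 0.002, 0.09], [0, 0.002, 0.105], [0, 0.002, 0.113], [0, 0.002, 0.113]], rotation=[[0, 0, -1], [0, 0, -2.5], [0, 0, -4], [0, 0, -5.5], [0, 0, -6.07], [0, 0, -6.07], [0, 0, -6.07], [0, 0, -6.07]], grip=[0, 0, 0, 0, 0, 0, 0, 0])

```text
time_s: 14.6
eef_pos: [0.4237, 0.3422, 0.0487]
ee_rot: [0.709, 0.705, -0.004, 0.0]
ft_force: [0.7, -0.1, 0.6]
grip_width: 0.0855
```

```bash
python3 - <<'E'
from h import *
plan([.4257,.3452,.003],frame(yaw(90),[0,0,-1]))
f=arm.grab_frame("side");cv2.imwrite("pics/s11.png",f[:,:,::-1])
g=arm.grab_frame("top");cv2.imwrite("pics/t11.png",g[:,:,::-1])
k=lambda i,x,y,w:cv2.resize(i[y:y+w,x:x+w,::-1],None,fx=390/w,fy=390/w,interpolation=cv2.INTER_CUBIC)
cv2.imwrite("pics/c11.png",np.vstack([np.hstack([k(f,295,270,100),k(g,160,200,100)])]))
E
```

```text
t 14.60 at [0.4237 0.3422 0.0487] j [ 0.6801  0.4124 -0.2367  0.9292 -0.0014  0.6865] w 0.0855 F [ 0.7052 -0.1205  0.5832]
offset [0.0033 0.0022 0.0457] rot [-0.0557  0.0662 -0.0729] dist 0.04587702871968344
```

View pics/c11.png

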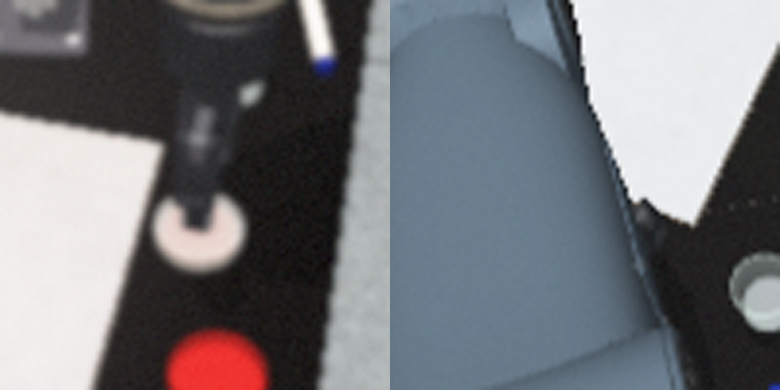

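>>> arm_command(offset=[[0.002, 0.002, 0.01], [0.003, 0.002, 0.022], [0.003, 0.002, 0.034], [0.003, 0.002, 0.043], [0.003, 0.002, 0.049], [0.003, 0.002, 0.0517], [0.003, 0.002, 0.0517], [0.003, 0.002, 0.0517]], rotation=[[0, 0, 0], [0, 0.07, 0], [0, 0.07, 0], [0, 0.07, 0], [0, 0.07, 0], [0, 0.07, 0], [0, 0.07, 0], [0, 0.07, 0]], grip=[0, 0, 0, 0, 0, 0, 0, 0])

```text
time_s: 15.5
eef_pos: [0.4265, 0.3459, -0.0014]
ee_rot: [0.709, 0.705, -0.0, -0.002]
ft_force: [0.7, -0.3, -0.7]
grip_width: 0.0854
```

```bash
python3 - <<'E'
from h import *
plan([.4257,.3452,-.003],frame(yaw(90),[0,0,-1]))
f=arm.grab_frame("side");cv2.imwrite("pics/s12.png",f[:,:,::-1])
k=lambda i,x,y,w:cv2.resize(i[y:y+w,x:x+w,::-1],None,fx=490/w,fy=490/w,interpolation=cv2.INTER_CUBIC)
cv2.imwrite("pics/c12.png",k(f,310,285,70))
E
```

```text
t 15.50 at [ 0.4265  0.3459 -0.0014] j [ 0.6795  0.4682 -0.2936  0.8099  0.0033  0.6848] w 0.0854 F [ 0.7468 -0.3361 -0.7343]
offset [-0.0007 -0.0008  0.0016] rot [-0.0319 -0.0228 -0.0604] dist 0.0019142596856025161
```

View pics/c12.png

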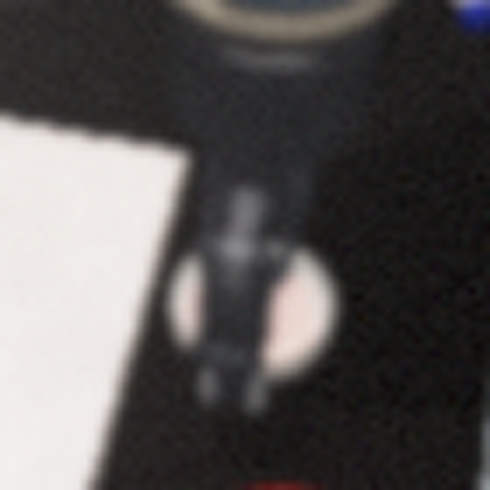

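>>> arm_command(offset=[[0, 0, 0.001], [0, 0, 0.001], [0, 0, 0.001], [0, 0, 0.001], [0, 0, 0.001], [0, 0, 0.001], [0, 0, 0.001]], rotation=[[0, 0, 0], [0, 0, 0], [0, 0, 0], [0, 0, 0], [0, 0, 0], [0, 0, 0], [0, 0, 0]], grip=[0.12, 0.2, 0.3, 0.5, 0.5, 0.5, 0.5])

```text
time_s: 16.25
eef_pos: [0.4266, 0.346, -0.0015]
ee_rot: [0.709, 0.705, 0.0, -0.002]
ft_force: [-3.2, -2.6, 13.4]
grip_width: 0.0587
```

>>> arm_command(offset=[[0, 0, -0.004], [0, 0, -0.01], [0, 0, -0.02], [0, 0, -0.035], [0, 0, -0.05], [0, 0, -0.07], [0, 0, -0.09], [0, 0, -0.11], [0, 0, -0.13], [0, 0, -0.15], [0, 0, -0.16], [0, 0, -0.16]], rotation=[[0, 0, 0], [0, 0, 0], [0, 0, 0], [0, 0, 0], [0, 0, 0], [0, 0, 0], [0, 0, 0], [0, 0, 0], [0, 0, 0], [0, 0, 0], [0, 0, 0], [0, 0, 0]], grip=[0.5, 0.5, 0.5, 0.5, 0.5, 0.5, 0.5, 0.5, 0.5, 0.5, 0.5, 0.5])

```text
time_s: 17.45
eef_pos: [0.4276, 0.3461, 0.1599]
ee_rot: [0.709, 0.705, 0.001, -0.002]
ft_force: [0.1, 0.3, -0.3]
grip_width: 0.0586
```

```bash
sed -i 's/seat=np.array(\[.*\]); down/seat=np.array([.5905,.1492,.085]); down/' h.py; python3 - <<'E'
from h import *
f=arm.grab_frame("side");cv2.imwrite("pics/s13.png",f[:,:,::-1])
k=lambda i,x,y,w:cv2.resize(i[y:y+w,x:x+w,::-1],None,fx=490/w,fy=490/w,interpolation=cv2.INTER_CUBIC)
cv2.imwrite("pics/c13.png",k(f,290,210,110))
upv=up*np.sqrt(.75)+np.array([0,0,.5])
plan([.5,.28,.2],frame(yaw(SY),[0,0,-1]))
plan(seat+.06*n+.005*upv,Rs)
E
```

```text
t 17.50 at [0.4272 0.3458 0.1587] j [ 0.6786  0.3367 -0.0537  1.1798  0.0033  0.6839] w 0.0588 F [ 0.4938 -0.1867 -0.9472]
offset [-0.0652  0.0731 -0.0416] rot [-0.0386 -0.0163 15.6793] dist 0.10647581265567432
t 17.50 at [0.4272 0.3458 0.1587] j [ 0.6786  0.3367 -0.0537  1.1798  0.0033  0.6839] w 0.0588 F [ 0.4938 -0.1867 -0.9472]
offset [-0.1706  0.1592  0.0185] rot [-5.064  -4.115  15.2939] dist 0.2341011076331441
```

View pics/c13.png

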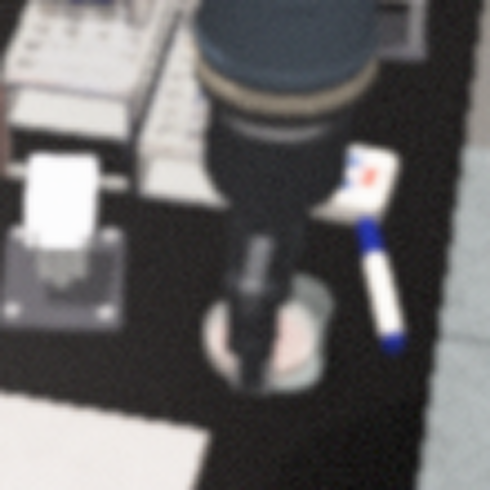

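>>> arm_command(offset=[[0, 0.002, -0.01], [-0.005, 0.008, -0.02], [-0.012, 0.015, -0.03], [-0.02, 0.023, -0.04], [-0.028, 0.031, -0.042], [-0.036, 0.04, -0.042], [-0.044, 0.049, -0.042], [-0.052, 0.058, -0.042], [-0.06, 0.067, -0.042], [-0.065, 0.073, -0.042], [-0.065, 0.073, -0.042], [-0.065, 0.073, -0.042], [-0.065, 0.073, -0.042], [-0.065, 0.073, -0.042]], rotation=[[0, 0, 0.6], [0, 0, 1.8], [0, 0, 3.1], [0, 0, 4.5], [0, 0, 5.9], [0, 0, 7.3], [0, 0, 8.7], [0, 0, 10.1], [0, 0, 11.5], [0, 0, 12.9], [0, 0, 14.3], [0, 0, 15.3], [0, 0, 15.68], [0, 0, 15.68]], grip=[0.5, 0.5, 0.5, 0.5, 0.5, 0.5, 0.5, 0.5, 0.5, 0.5, 0.5, 0.5, 0.5, 0.5])

```text
time_s: 18.9
eef_pos: [0.4995, 0.28, 0.1992]
ee_rot: [0.995, 0.098, -0.001, -0.001]
ft_force: [-0.2, -0.7, -0.7]
grip_width: 0.0583
```

```bash
python3 - <<'E'
from h import *
upv=up*np.sqrt(.75)+np.array([0,0,.5])
plan(seat+.06*n+.005*upv,Rs)
E
```

```text
t 18.90 at [0.4995 0.28   0.1992] j [0.5091 0.3727 0.1008 1.3006 0.0034 1.8832] w 0.0583 F [-0.187  -0.718  -0.6895]
offset [0.0639 0.1206 0.0592] rot [-6.031   0.031   0.0014] dist 0.14871303753226914
```

>>> arm_command(offset=[[0.004, 0.008, 0.003], [0.011, 0.022, 0.008], [0.019, 0.037, 0.014], [0.027, 0.052, 0.02], [0.035, 0.067, 0.027], [0.043, 0.082, 0.035], [0.051, 0.096, 0.043], [0.058, 0.109, 0.051], [0.063, 0.118, 0.057], [0.064, 0.1206, 0.059], [0.064, 0.1206, 0.059], [0.064, 0.1206, 0.059]], rotation=[[-0.3, 0, 0], [-0.9, 0, 0], [-1.6, 0, 0], [-2.3, 0, 0], [-3, 0, 0], [-3.7, 0, 0], [-4.4, 0, 0], [-5.1, 0, 0], [-5.7, 0, 0], [-6.03, 0.03, 0], [-6.03, 0.03, 0], [-6.03, 0.03, 0]], grip=[0.5, 0.5, 0.5, 0.5, 0.5, 0.5, 0.5, 0.5, 0.5, 0.5, 0.5, 0.5])

```text
time_s: 20.1
eef_pos: [0.5855, 0.1746, 0.1398]
ee_rot: [0.961, 0.095, 0.025, 0.257]
ft_force: [0.3, 0.6, -0.7]
grip_width: 0.0583
```

```bash
python3 - <<'E'
from h import *
upv=up*np.sqrt(.75)+np.array([0,0,.5])
plan(seat+.005*n+.005*upv,Rs)
f=arm.grab_frame("side");g=arm.grab_frame("top")
cv2.imwrite("pics/s14.png",f[:,:,::-1]);cv2.imwrite("pics/t14.png",g[:,:,::-1])
k=lambda i,x,y,w:cv2.resize(i[y:y+w,x:x+w,::-1],None,fx=390/w,fy=390/w,interpolation=cv2.INTER_CUBIC)
cv2.imwrite("pics/c14.png",np.hstack([k(f,265,210,70),k(g,245,190,70)]))
F=f[:,:,::-1];G=g[:,:,::-1]
a=blob(F,285,225,40,40,pink);b=blob(G,255,205,40,40,pink);p=tri(a[0],b[0]);print(a,b,p)
s=arm.observe();print("dish in tool",R.from_quat(s["ee_rot"]).inv().apply(p[0]-s["eef_pos"]))
E
```

```text
t 20.10 at [0.5855 0.1746 0.1398] j [ 0.5356  0.6204  0.2294  1.3686 -0.4904  1.9558] w 0.0583 F [ 0.2734  0.6298 -0.6718]
offset [-0.0001  0.0001  0.0554] rot [-0.0104 -0.0016  0.008 ] dist 0.05540706236005602
(array([303.1121, 244.1973]), array([  9,  13,  20,  14, 223], dtype=int32)) (array([276.6535, 220.2992]), array([ 15,   9,  13,  15, 127], dtype=int32)) (array([0.5832, 0.1803, 0.1456]), np.float64(0.001258336412732887))
dish in tool [-0.0014 -0.0027 -0.0076]
```

View pics/c14.png

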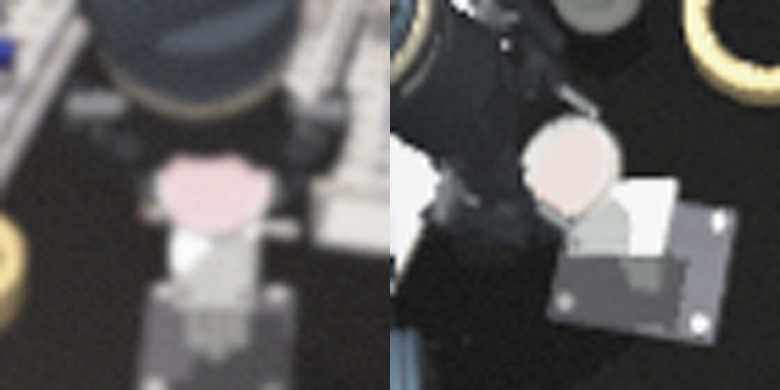

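```bash
python3 - <<'E'
from h import *
s=arm.observe();Q=R.from_quat(s["ee_rot"])
for uv in ((276.65,220.3),):
    o,d=ray("top",uv);o=Q.inv().apply(o-s["eef_pos"]);d=Q.inv().apply(d);print(o+d*(-.009-o[2])/d[2])
o,d=ray("side",(303.1,244.2));o=Q.inv().apply(o-s["eef_pos"]);d=Q.inv().apply(d);print(o+d*(-.009-o[2])/d[2])
E
```

```text
[-0.0014 -0.0015 -0.009 ]
[-0.002  -0.0035 -0.009 ]
```

>>> arm_command(offset=[[0.001, 0, 0.01], [0.0015, 0, 0.02], [0.0015, 0, 0.03], [0.0015, 0, 0.04], [0.0015, 0, 0.047], [0.0015, 0, 0.052], [0.0015, 0, 0.055], [0.0015, 0, 0.055]], rotation=[[0, 0, 0], [0, 0, 0], [0, 0, 0], [0, 0, 0], [0, 0, 0], [0, 0, 0], [0, 0, 0], [0, 0, 0]], grip=[0.5, 0.5, 0.5, 0.5, 0.5, 0.5, 0.5, 0.5])

```text
time_s: 21.0
eef_pos: [0.5926, 0.1477, 0.0924]
ee_rot: [0.961, 0.095, 0.026, 0.257]
ft_force: [0.7, 0.4, -0.5]
grip_width: 0.0588
```

```bash
python3 - <<'E'
from h import *
upv=up*np.sqrt(.75)+np.array([0,0,.5])
plan(seat+.00*n+.005*upv,Rs)
f=arm.grab_frame("side");g=arm.grab_frame("top")
k=lambda i,x,y,w:cv2.resize(i[y:y+w,x:x+w,::-1],None,fx=390/w,fy=390/w,interpolation=cv2.INTER_CUBIC)
cv2.imwrite("pics/c15.png",np.hstack([k(f,275,225,50),k(g,260,205,50)]))
E
```

```text
t 21.00 at [0.5926 0.1477 0.0924] j [ 0.4936  0.6271  0.1188  1.2287 -0.4978  1.9096] w 0.0588 F [ 0.6709  0.3693 -0.4903]
offset [-0.0017 -0.0003  0.0055] rot [-0.0117 -0.0054 -0.0024] dist 0.005782270827322787
```

View pics/c15.png

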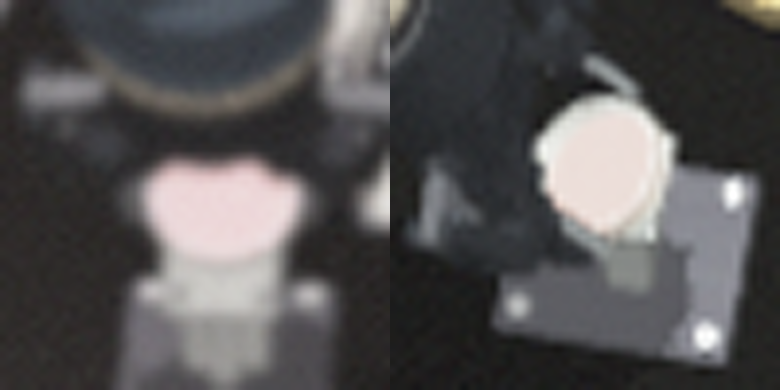

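>>> arm_command(offset=[[0, 0, 0.002], [0, 0, 0.004], [0, 0, 0.005], [0, 0, 0.0055], [0, 0, 0.0055]], rotation=[[0, 0, 0], [0, 0, 0], [0, 0, 0], [0, 0, 0], [0, 0, 0]], grip=[0.5, 0.5, 0.5, 0.5, 0.5])

```text
time_s: 21.6
eef_pos: [0.5932, 0.1453, 0.0881]
ee_rot: [0.961, 0.095, 0.026, 0.257]
ft_force: [0.6, 0.1, -0.0]
grip_width: 0.0586
```

>>> arm_command(offset=[[0, 0, 0.001], [0, 0, 0.0015], [0, 0, 0.002], [0, 0, 0.002]], rotation=[[0, 0, 0], [0, 0, 0], [0, 0, 0], [0, 0, 0]], grip=[0.5, 0.5, 0.5, 0.5])

```text
time_s: 22.0
eef_pos: [0.5935, 0.1448, 0.0871]
ee_rot: [0.961, 0.095, 0.026, 0.257]
ft_force: [-4.9, 4.6, 11.1]
grip_width: 0.0583
```

>>> arm_command(offset=[[0, 0, -0.0003], [0, -0.0007, -0.0003], [0, -0.0014, -0.0003], [0, -0.0018, -0.0003], [0, -0.0018, -0.0003]], rotation=[[0, 0, 0], [0, 0, 0], [0, 0, 0], [0, 0, 0], [0, 0, 0]], grip=[0.5, 0.5, 0.5, 0.5, 0.5])

```text
time_s: 22.5
eef_pos: [0.5931, 0.1465, 0.0862]
ee_rot: [0.961, 0.095, 0.026, 0.257]
ft_force: [0.4, -0.0, -0.7]
grip_width: 0.0584
```

```bash
cat > st.py <<'E'
from h import *
upv=up*np.sqrt(.75)+np.array([0,0,.5])
plan(seat-.0015*n+.0027*upv,Rs)
s=arm.observe();print("Ftool",R.from_quat(s["ee_rot"]).inv().apply(s["ft_force"]))
E
python3 st.py
```

```text
t 22.50 at [0.5931 0.1465 0.0862] j [ 0.4914  0.6297  0.1073  1.212  -0.498   1.9063] w 0.0584 F [ 0.4293 -0.0498 -0.6604]
offset [-0.002  -0.0007  0.001 ] rot [-0.0185 -0.0186 -0.0012] dist 0.002345203966213551
Ftool [ 0.4102 -0.2141  0.6395]
```

>>> arm_command(offset=[[0, -0.0007, 0], [0, -0.0014, 0], [0, -0.002, 0], [0, -0.002, 0]], rotation=[[0, 0, 0], [0, 0, 0], [0, 0, 0], [0, 0, 0]], grip=[0.5, 0.5, 0.5, 0.5])

```text
time_s: 22.9
eef_pos: [0.5927, 0.1482, 0.0852]
ee_rot: [0.961, 0.095, 0.026, 0.257]
ft_force: [0.2, -0.0, 0.0]
grip_width: 0.0587
```

```bash
python3 st.py
```

```text
t 22.90 at [0.5927 0.1482 0.0852] j [ 0.4942  0.632   0.1084  1.2122 -0.4975  1.9093] w 0.0587 F [ 0.1793 -0.0395  0.0393]
offset [-0.002   0.0014  0.001 ] rot [-0.0184 -0.0183  0.0007] dist 0.002624075467531923
Ftool [0.1681 0.0837 0.0031]
```

>>> arm_command(offset=[[0, -0.0007, 0], [0, -0.0014, 0], [0, -0.002, 0], [0, -0.002, 0]], rotation=[[0, 0, 0], [0, 0, 0], [0, 0, 0], [0, 0, 0]], grip=[0.5, 0.5, 0.5, 0.5])

```text
time_s: 23.3
eef_pos: [0.5923, 0.15, 0.0841]
ee_rot: [0.961, 0.095, 0.026, 0.257]
ft_force: [-0.3, -0.4, -0.1]
grip_width: 0.0584
```

```bash
python3 st.py;  python3 - <<'E'
from h import *
f=arm.grab_frame("side");g=arm.grab_frame("top")
cv2.imwrite("pics/t16.png",g[:,:,::-1])
k=lambda i,x,y,w:cv2.resize(i[y:y+w,x:x+w,::-1],None,fx=390/w,fy=390/w,interpolation=cv2.INTER_CUBIC)
cv2.imwrite("pics/c16.png",np.hstack([k(f,275,225,50),k(g,260,205,50)]))
E
```

```text
t 23.30 at [0.5923 0.15   0.0841] j [ 0.4969  0.6342  0.1095  1.2125 -0.497   1.9122] w 0.0584 F [-0.3494 -0.3878 -0.1242]
offset [-0.002   0.0035  0.0009] rot [-0.0187 -0.0181  0.0018] dist 0.004152466253128846
Ftool [-0.4191  0.2083  0.2625]
```

View pics/c16.png

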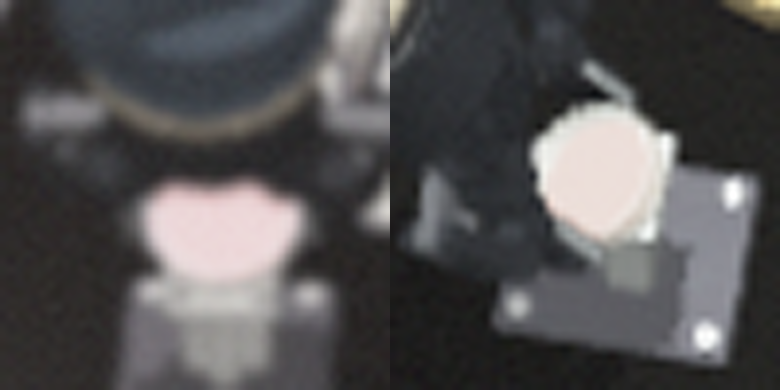

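```bash
python3 - <<'E'
from h import *
for f in ("pics/top0.png","pics/t16.png"):
    print(blob(cv2.imread(f),270,212,28,30,pink))
u=proj("top",seat+.0075*n);upv=up*np.sqrt(.75)+np.array([0,0,.5])
print("px per mm upslope",(proj("top",seat+.0075*n+.001*upv)-u),"lateral",proj("top",seat+.0075*n+.001*yaw(SY))-u)
E
```

```text
(array([285.5682, 227.4167]), array([ 10,   9,  12,  15, 132], dtype=int32))
(array([286.0078, 227.2713]), array([ 10,   9,  13,  15, 129], dtype=int32))
px per mm upslope [ 0.2644 -0.0114] lateral [ 0.0575 -0.2962]
```

>>> arm_command(offset=[[0, -0.0007, 0], [0, -0.0014, 0], [0, -0.002, 0], [0, -0.0023, 0], [0, -0.0023, 0]], rotation=[[0, 0, 0], [0, 0, 0], [0, 0, 0], [0, 0, 0], [0, 0, 0]], grip=[0.5, 0.5, 0.5, 0.5, 0.5])

```text
time_s: 23.9
eef_pos: [0.592, 0.1517, 0.0831]
ee_rot: [0.961, 0.095, 0.026, 0.257]
ft_force: [0.6, -1.8, 1.7]
grip_width: 0.0585
```

```bash
python3 st.py
```

```text
t 23.90 at [0.592  0.1517 0.0831] j [ 0.4997  0.6366  0.1107  1.213  -0.497   1.9155] w 0.0585 F [ 0.6353 -1.8398  1.6655]
offset [-0.002   0.0055  0.0009] rot [-0.0142 -0.0187  0.    ] dist 0.005973588753660775
Ftool [ 0.2632  2.5024 -0.4807]
```

>>> arm_command(offset=[[0, -0.0006, 0.0004], [0, -0.001, 0.0006], [0, -0.001, 0.0006]], rotation=[[0, 0, 0], [0, 0, 0], [0, 0, 0]], grip=[0.5, 0.5, 0.5])

```text
time_s: 24.2
eef_pos: [0.5921, 0.1519, 0.083]
ee_rot: [0.961, 0.095, 0.027, 0.257]
ft_force: [-1.9, -3.5, 11.8]
grip_width: 0.059
```

```bash
python3 st.py
```

```text
t 24.20 at [0.5921 0.1519 0.083 ] j [ 0.5004  0.637   0.1106  1.2126 -0.4983  1.9165] w 0.0590 F [-1.913  -3.5398 11.7735]
offset [-0.0021  0.0057  0.0009] rot [ 0.0002 -0.0262 -0.0032] dist 0.006129573205292206
Ftool [-2.5474  8.5691 -8.6538]
```

>>> arm_command(offset=[[0, -0.0002, 0.0001], [0, -0.0002, 0.0001], [0, -0.0002, 0.0001], [0, -0.0002, 0.0001], [0, -0.0002, 0.0001], [0, -0.0002, 0.0001], [0, -0.0002, 0.0001]], rotation=[[0, 0, 0], [0, 0, 0], [0, 0, 0], [0, 0, 0], [0, 0, 0], [0, 0, 0], [0, 0, 0]], grip=[0.5, 0.5, 0.3, 0.2, 0.1, 0, 0])

```text
time_s: 24.9
eef_pos: [0.592, 0.1521, 0.0827]
ee_rot: [0.961, 0.095, 0.027, 0.257]
ft_force: [-0.6, 0.3, -0.3]
grip_width: 0.0853
```

>>> arm_command(offset=[[0, 0, -0.005], [0, 0, -0.012], [0, 0, -0.025], [0, 0, -0.045], [0, 0, -0.07], [0, 0, -0.1], [0, 0, -0.12], [0, 0, -0.13], [0, 0, -0.13]], rotation=[[0, 0, 0], [0, 0, 0], [0, 0, 0], [0, 0, 0], [0, 0, 0], [0, 0, 0], [0, 0, 0], [0, 0, 0], [0, 0, 0]], grip=[0, 0, 0, 0, 0, 0, 0, 0, 0])

```text
time_s: 25.8
eef_pos: [0.5793, 0.2167, 0.1962]
ee_rot: [0.961, 0.096, 0.027, 0.257]
ft_force: [-0.0, 0.3, 0.0]
grip_width: 0.0854
```

```bash
python3 st.py;  python3 - <<'E'
from h import *
f=arm.grab_frame("side");g=arm.grab_frame("top")
cv2.imwrite("pics/t17.png",g[:,:,::-1]);cv2.imwrite("pics/s17.png",f[:,:,::-1])
k=lambda i,x,y,w:cv2.resize(i[y:y+w,x:x+w,::-1],None,fx=390/w,fy=390/w,interpolation=cv2.INTER_CUBIC)
cv2.imwrite("pics/c17.png",np.hstack([k(f,275,230,55),k(g,260,205,55)]))
a=blob(cv2.imread("pics/s17.png"),287,240,32,24,pink);b=blob(cv2.imread("pics/t17.png"),270,212,28,30,pink);print(a,b,tri(a[0],b[0]))
E
```

```text
t 25.80 at [0.5793 0.2167 0.1962] j [ 0.5957  0.6478  0.4179  1.5568 -0.4799  2.0214] w 0.0854 F [-0.0002  0.2503  0.0271]
offset [-0.0028  0.0064  0.1319] rot [-0.0098 -0.0459 -0.0023] dist 0.1321135406532383
Ftool [ 0.0494 -0.1992 -0.1458]
(array([303.0543, 252.4855]), array([  7,   4,  19,  18, 276], dtype=int32)) (array([285.5   , 227.3033]), array([ 10,   9,  12,  14, 122], dtype=int32)) (array([0.5891, 0.1561, 0.0939]), np.float64(0.0006199808249481317))
```

View pics/c17.png

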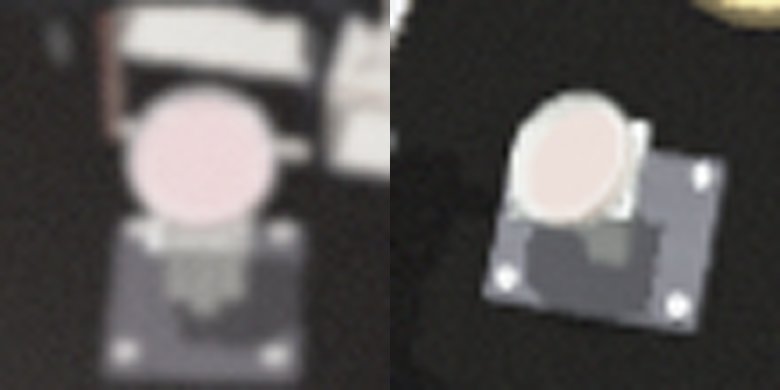

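```bash
python3 - <<'E'
from h import *
s=cv2.imread("pics/s17.png");t=cv2.imread("pics/t17.png")
a=blob(s,355,190,40,22,pink);b=blob(t,360,300,30,40,pink);print(a[0],b[0],tri(a[0],b[0]))
t0=cv2.imread("pics/top0.png");s0=cv2.imread("pics/side0.png")
cv2.imwrite("pics/g.png",np.hstack([cv2.resize(t0[150:390,190:500],None,fx=1.25,fy=1.25),cv2.resize(t[150:390,190:500],None,fx=1.25,fy=1.25)]))
E
```

```text
[372.7923 202.8308] [374.6818 318.399 ] (array([ 0.4219, -0.1988,  0.068 ]), np.float64(0.0013233863563664335))
```

View pics/g.png

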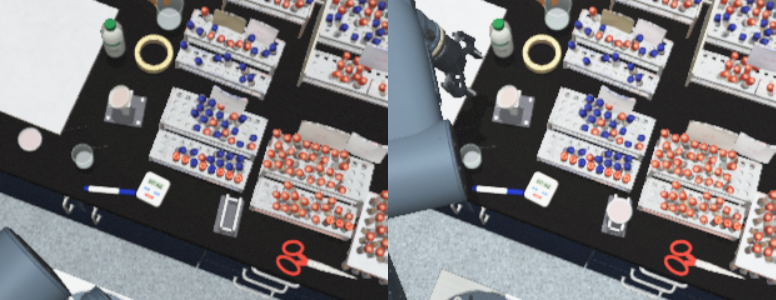

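View pics/s17.png

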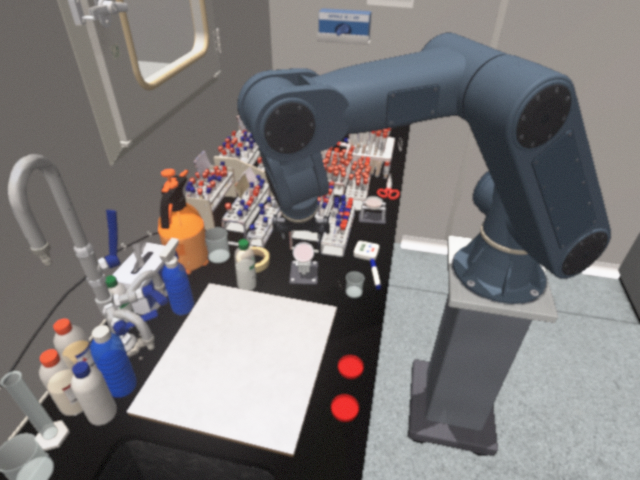

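Both dishes are lying free: one on the stand at (303,252), the other on the rest at (373,203). The bystanders haven't moved and the gripper is clear of everything, so I'm handing in.

```bash
python3 -c "
from station import arm
print(arm.sign_off(), arm.observe()['time_s'])"
```

```text
the job is handed in; nothing more can be done
the job is handed in; nothing more can be done
```

Both dishes are where you asked, released and lying flat, and I handed the job in at about 26 s of the 64 s allowed. The hand-in gave no verdict.

- **First dish:** I gripped it square to the sloping face, levelled it in the air and laid it on the two bars of the rest. The last two-view measurement puts it level and about 2–3 mm from the middle, along the bars: (0.422, -0.199) against (0.419, -0.199). I left that offset as it was.
- **Second dish:** I lowered it onto the sloping face, slid it down until the stop pins pushed back (about 8.6 N) and let go. It now sits within about 0.1 pixel of where the first dish started, in both views.
- **Rest of the scene:** Before and after pictures show nothing else moved, and the gripper was well clear at hand-in. The highest force I read was about 17 N, at first contact with the rest.
- **Checks that disagreed:** My first estimate of the stand's seat was about 3 mm off along the slope. I corrected it once the face was uncovered. My edge-based estimate of the first dish's position over the rest also differed from the final measurement by 2–3 mm, which is where the remaining offset comes from.

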